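Lock the bench anvil with a linch pin

TASK

Lock the small bench anvil in its receiver: take the linch pin (the one with the ring) out of the rack, find the anvil's hole behind the slot by feel, and push the pin through gently until its head sits fully home against the near face. Only then flip the sprung ring right over the pin's end so that it snaps shut. Do not force the pin or the ring, and leave the other things on the bench alone.

Things in the scene. Friction and masses are not known exactly. Their poses are not given: they have to be found in the camera images.
- pin_head (a point): the steel linch pin (about 0.27 kg): this point is the middle of its block-shaped head, where it is gripped. x points along the pin to its nose, z up. Head 42 mm long (x), 24 wide (y), 30 tall. The point lies on the centre plane, 18 mm behind the shoulder (the head's front face), 15 mm above the head's flat underside, 2 mm above the shank's axis
- pin_shoulder (a point): the point on the pin's axis in the plane of the shoulder (front face of the head); axes as pin_head
- pin_tip (a point): the end of the pin's nose, on its axis: the round shank is 12 mm thick and reaches 70 mm from shoulder to tip; the last 10 mm taper to 9 mm
- rack: plywood rack, fixed, in which the linch pin and a plain pin start, level, heads towards the robot; origin on the bench under the linch pin's shoulder. Head underside starts 32 mm above the bench. The shank lies in slots open upwards: lift straight up by 30 mm or more to clear them. The plain pin lies 70 mm to the +y side
- ring (a joint): angle (rad) of the sprung ring hinged in the pin's head: 0 = folded back, rising at 50 degrees behind the head (start; the spring holds it), 2.41 = flipped fully over, its bar beyond and below the nose. It swings up over the head and the receiver. The spring resists with about 2 N at the bar until 1.48 rad, then snaps it over by itself
- ring_bar (a point): middle of the ring's cross bar, the part to push: 7 mm thick, straight for 32 mm across (along y). It swings at 114 mm from the hinge, whose axis runs along y, 36 mm behind the pin's shoulder and 6 mm below the pin's axis. The ring's side arms stand 28 mm either side of the pin's centre plane, behind the gripped part of the head while folded back
- slot_mouth (a point): middle of the upright slot (13.5 mm wide, open at the top) in the receiver's near face, 85 mm above the bench. x is the way the pin goes in (roughly away from the robot), z up. The anvil's hole lies behind the slot, 8 mm deeper, centred across it but anywhere from 12 mm below to 12 mm above this point: not measured, find it by feel with the nose
- receiver: painted receiver bolted to the bench, origin on the bench under slot_mouth: slotted cheeks 40 mm wide, 50 mm from near to far face. Between them the steel stem of a small anvil, clamped fast, with a level 13.5 mm hole 34 mm long. Two upright guide strips, 28 mm apart, stand 4 mm out of the near face either side of the slot, to guide the head's front end. The anvil's top is 113 to 137 mm above the bench
- plain_pin: the plain pin without a ring that lies beside the linch pin in the rack; a bystander, leave it alone
- tape_roll: a black roll of tape, 60 mm across, 19 mm high; a bystander, leave it alone
- tape_measure: a tape measure, 66 x 40 x 62 mm; a bystander, leave it alone
- battery_holder: a white battery holder, 52 x 32 mm, 21 mm high; a bystander, leave it alone
- mallet: a rubber mallet, head 72 mm thick; a bystander, leave it alone
- marker: a pen-like marker, 14 mm thick, 120 mm long, lying down; a bystander, leave it alone
- wrench: a flat wrench lying down; a bystander, leave it alone

How it is judged:
On the way:
1. the linch pin is fully home in the receiver, with the ring still folded back (x of pin_shoulder in the frame of slot_mouth between -0.002 and 0.004 m and horizontal distance between pin_shoulder and slot_mouth below 0.004 m and distance between pin_shoulder and slot_mouth below 0.016 m and angle between the x axis of pin_shoulder and the x axis of slot_mouth, either way round below 0.1 rad and value of joint ring below 0.5 rad), for 0.2 s.
At the end, for the whole second after the job is handed in: The pin lies through the receiver and the anvil's hole: its shoulder within 2 mm of the receiver's near face, within 4 mm sideways and 16 mm overall of slot_mouth, the pin in line with slot_mouth's x within 0.1 rad; the ring is flipped over (beyond 2.25 rad) and at rest (x of pin_shoulder in the frame of slot_mouth between -0.002 and 0.004 m and horizontal distance between pin_shoulder and slot_mouth below 0.004 m and distance between pin_shoulder and slot_mouth below 0.016 m and angle between the x axis of pin_shoulder and the x axis of slot_mouth, either way round below 0.1 rad and value of joint ring above 2.25 rad and velocity of joint ring below 0.1 rad/s); the robot touches nothing.
It fails at once if the pin is forced: more than 40 N between the linch pin (with its ring) and the receiver (contact force between pin and receiver above 40 N).
It fails at once if the ring is pushed with more than 20 N (contact force between the fingers and ring above 20 N).
It fails at once if the gripper or arm presses on the receiver with more than 15 N (contact force between any of the fingers, the arm and receiver above 15 N).
It fails at once if another loose thing on the bench is moved by more than 30 mm (distance of any of plain_pin, tape_roll, tape_measure, battery_holder, mallet, marker, wrench from where it was at the start of the episode above 0.03 m).
It also fails if it takes over 72 s, if anything falls off the work surface, if the arm or the gripper's body presses on something with over 40 N, if the wrist force passes 120 N, or if a joint passes its speed limit or range.

ROBOT

A 6-joint arm with a two-finger parallel gripper is mounted at the origin on the work surface. World frame = base frame: x ahead of the robot, y to its left, z up, the work surface at z = 0. Lengths are in m, angles in rad, forces in N, time in s.
With the tool pointing down it reaches from about 0.275 to 0.725 m from the base axis. Payload 15.9 kg.
Tool frame: the origin (TCP) lies at the very end of the fingers, on their centre line; the grasp point (between the pads) lies 19 mm behind it; z points along the fingers, y is the line along which they close (so a half turn about z gives the same grasp; the last joint's range is limited). The gripper opens to 85 mm and grips with 20 to 120 N. Pads are 22 mm wide; open, the fingers measure 114 mm over their backs; the gripper's body (76 mm by 85 mm) begins 54 mm behind the grasp point. The pads swing forward as they close: fully open they stand 13 mm farther back than shut.
Start: joints at [-1.198, 0.213, -0.034, 1.323, 0, 1.571], TCP at [0.182, -0.466, 0.231] pointing down, gripper open.
Joint ranges: [-2.98, 2.98], [-0.74, 1.72], [-1.14, 1.35], [-2.1, 2.04], [-1.57, 1.44], [-3.14, 3.14]. Speed limits (rad/s): [1.89, 1.89, 2.39, 2.57, 3.14, 3.14].

INTERFACE

Orientations are given as [roll, pitch, yaw] about the fixed x, y, z axes, in that order (R = Rz(yaw) Ry(pitch) Rx(roll)).
In Python, from station import telemetry, get_image, hand_in gives the robot as it stands.
- The arm moves only by the tool send_rows, never from a script. Its argument "series" is a list that holds one entry, the list of rows, each a list of 5 numbers: the opening, from 0 (shut) to 1 (fully open), then the shift along the tool's x, y, z in mm, then the turn about the tool's z in rad. A call has 1 to 20 rows; each row is the pose to reach, as a shift and turn from the pose commanded when the call began, along the tool's axes at that moment; what a row does not reach only later rows make up. A row lasts 1/10 s, in which the tool goes at most 50 mm and 8.59 degrees, less where a joint would pass 70% of its speed; a pose out of reach is approached as far as the arm can. A call with a gripper value outside its range is refused whole. The fingers move at their own pace and stop on an object; "force" is the grip in N (left out, the last holds). Time passes only in rows, so rows that repeat a pose let the fingers close. It gives the time, the measured TCP pose, the force, the opening and the grip force at its end, in the units of the state.
- telemetry.observe(): the state, without advancing time (a new reading comes with each control period).
- get_image(name): name is "side" or "top" or "wrist"; returns a dict with "image" (480x640x3 uint8, red, green, blue), "fx", "fy", "cx", "cy" (pixels), "rvec" (rotation vector, rad) and "tvec" (3), from world to camera coordinates, as OpenCV has them. Camera axes: x right, y down, z forward; pixel columns grow to the right and rows downward; lengths in m; the calibration is good to about 2 mm. A picture is of the moment at which its call begins. There is no depth.
- hand_in(): hands the job in; it is judged then, once.
The state is a dict: "time": time; "joints": joint angles; "qvel": joint speeds; "effort": joint torques, N m; "position": TCP position; "tcp_rot": TCP orientation; "wrist_force": force on the tool from outside, world axes, zero at the start; "ft_torque": the same for the moment, N m; "gripper_width": opening from 0.0 (shut) to 1.0 (fully open); "grasp_force": force on a finger pad.
Only numpy, scipy, OpenCV 4.12 (cv2) and the standard library are available. Lean on these libraries where they do the work, as an engineer would, in place of code of your own. Each camera call takes 0.05 s, during which the arm holds its last target. There are 200 camera calls.

## Working session

There is one attempt and no reset: what is moved stays moved. The work goes in short steps, Python scripts to look and compute and a tool call to move; the robot and the scene stay as the last step left them, time stands still between calls to the robot, and variables do not carry over. Pictures are saved under pics/ and viewed, at most 10 in all, crops included, and the job is handed in when it is done.

Besides the shell and the picture viewer there is one more tool, called after "Call:" as a command line: name --argument value ..., lists and objects as JSON in quotes. send_rows: Moves the arm, as the interface text tells. Its arguments: {"type":"object","properties":{"series":{"type":"array","items":{"type":"array","items":{"type":"array","items":{"type":"number"}}}},"force":{"type":"number"}},"required":["series"]}

```bash
mkdir -p pics; ls; python3 - <<'E'
from station import telemetry, get_image
import cv2, numpy as np
print(telemetry.observe())
for n in ("side","top"):
    d=get_image(n); cv2.imwrite(f"pics/{n}0.png",d["image"][:,:,::-1])
    print(n,d["fx"],d["fy"],d["cx"],d["cy"],d["rvec"],d["tvec"])
E
```

```text
pics
{'time': 0.0, 'joints': array([-1.19801318e+00,  2.13352921e-01, -3.50533193e-02,  1.32346002e+00,
       -1.99313017e-05,  1.57078305e+00]), 'qvel': array([ 0.00098943, -0.00104475,  0.00129547, -0.00024987,  0.00024242,
        0.00201777]), 'effort': array([-2.14585212e-03, -6.86165500e+01,  4.87116623e+01,  1.76871498e-02,
       -1.70958697e-04, -4.88060749e-06]), 'position': array([ 0.18198184, -0.46536249,  0.23082005]), 'tcp_rot': array([-3.14052272e+00,  1.99170882e-05,  3.72796439e-01]), 'wrist_force': array([-0.00316282, -0.22453129,  0.34539157]), 'ft_torque': array([-0.04853562, -0.01654835, -0.0223052 ]), 'grasp_force': 0.0, 'gripper_width': 0.9997356048954065}
side 578.7951919155701 578.7951919155701 329.91624016736125 235.1842089796919 [ 0.07147486 -2.69884687  1.51415391] [0.62835943 0.12286027 1.03896575]
top 508.9185898885938 508.9185898885938 306.6918657292902 234.8469867552379 [ 2.14140734 -2.1820466   0.10321444] [-0.07399268  0.63402911  0.99555879]
```

View pics/side0.png

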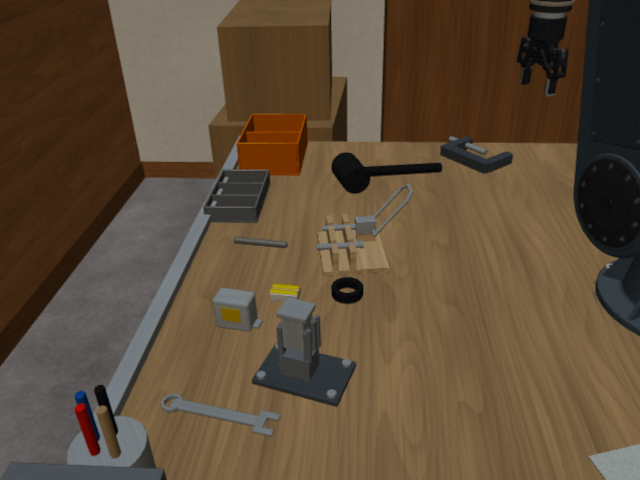

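View pics/top0.png

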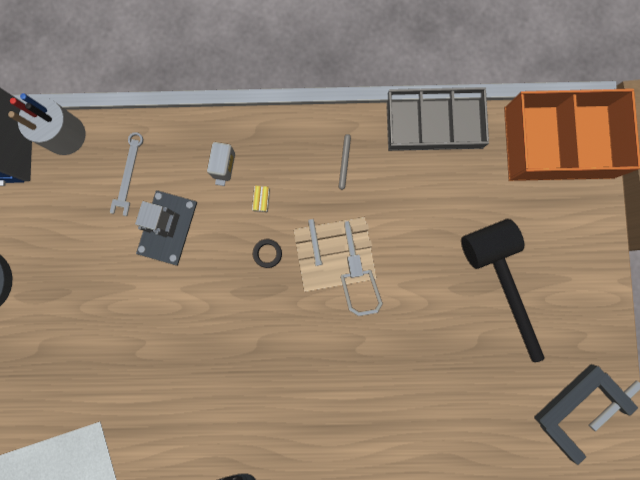

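Side view: the linch pin's head is at about (366,225) and the receiver at (300,345). Top view: the head is at (355,266), the ring bar at (365,313) and the receiver at (155,218). I'll enlarge both.

```bash
cat > h.py <<'E'
import numpy as np, cv2
from station import telemetry, get_image
def cam(d):
    K=np.array([[d["fx"],0,d["cx"]],[0,d["fy"],d["cy"]],[0,0,1.]])
    R=cv2.Rodrigues(np.array(d["rvec"],float))[0]; return K,R,np.array(d["tvec"],float)
def ray(d,px):
    K,R,t=cam(d); v=R.T@np.linalg.inv(K)@np.array([px[0],px[1],1.]); return -R.T@t, v/np.linalg.norm(v)
def onz(d,px,z):
    o,v=ray(d,px); return o+v*(z-o[2])/v[2]
def tri(d1,p1,d2,p2):
    A=np.zeros((3,3));b=np.zeros(3);rs=[]
    for d,p in((d1,p1),(d2,p2)):
        o,v=ray(d,p);M=np.eye(3)-np.outer(v,v);A+=M;b+=M@o;rs.append((o,v))
    x=np.linalg.solve(A,b); return x,[np.linalg.norm((np.eye(3)-np.outer(v,v))@(x-o)) for o,v in rs]
def proj(d,X):
    K,R,t=cam(d); return cv2.projectPoints(np.array(X,float).reshape(-1,1,3),np.array(d["rvec"],float),t,K,None)[0].reshape(-1,2)
def crop(d,x,y,w,h,s): return cv2.resize(d["image"][y:y+h,x:x+w,::-1],None,fx=s,fy=s,interpolation=cv2.INTER_CUBIC)
E
python3 - <<'E'
from h import *
import pickle
s=get_image("side");t=get_image("top");pickle.dump((s,t),open("st.pkl","wb"))
a=np.vstack([np.hstack([crop(t,295,210,100,110,4)[:300*2],crop(t,125,180,90,110,4)[:440]])])
cv2.imwrite("pics/topc.png",a)   # left: (295,210) s4 w400 ; right: (125,180) s4
b=np.hstack([crop(s,310,180,110,100,4),crop(s,245,295,90,100,4)])
cv2.imwrite("pics/sidec.png",b) # left 440 w
print(a.shape,b.shape)
E
```

```text
(440, 760, 3) (400, 800, 3)
```

View pics/topc.png

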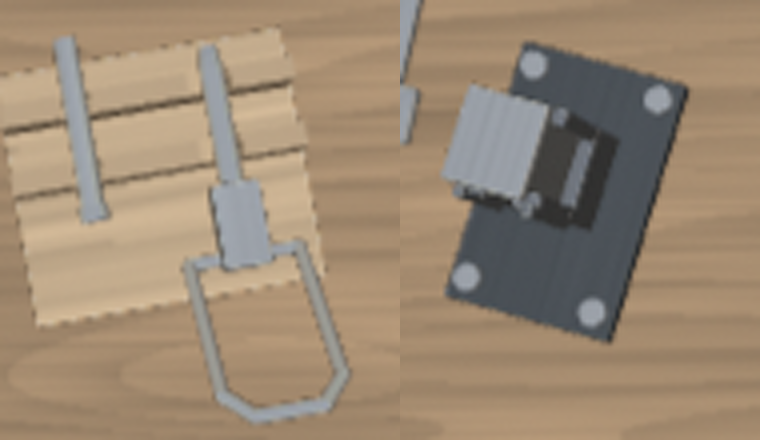

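View pics/sidec.png

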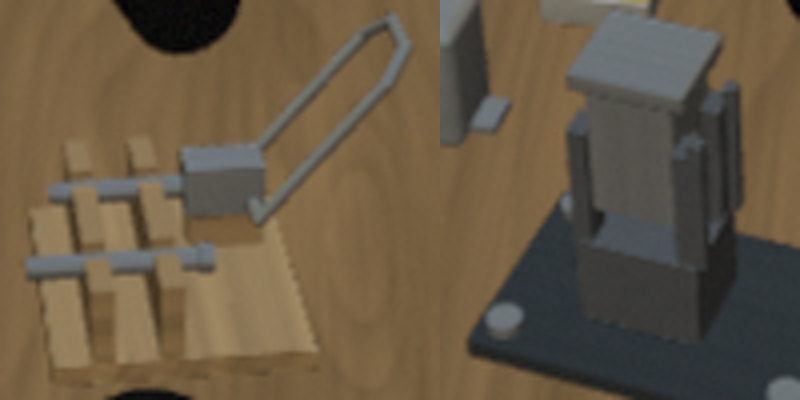

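```bash
python3 - <<'E'
from h import *
import pickle
np.set_printoptions(precision=4,suppress=True)
s,t=pickle.load(open("st.pkl","rb"))
print("cams",ray(s,(0,0))[0],ray(t,(0,0))[0])
R=lambda x,y:(125+(x-400)/4,180+y/4); L=lambda x,y:(295+x/4,210+y/4)
SR=lambda x,y:(245+(x-440)/4,295+y/4); SL=lambda x,y:(310+x/4,180+y/4)
yaw=lambda a,b:np.degrees(np.arctan2(*(b-a)[1::-1]))
P=[onz(t,R(*p),.006) for p in((523,42),(688,88),(612,342),(447,296))]
print("plate",*P, "yaws",yaw(P[3],P[0]),yaw(P[2],P[1]),yaw(P[1],P[0]))
A=[tri(t,R(*p),s,SR(*q)) for p,q in zip([(470,85),(548,103),(522,203),(442,178)],[(568,78),(612,12),(722,38),(690,102)])]
# try both correspondences cyclic
T=[(470,85),(548,103),(522,203),(442,178)];S=[(568,78),(612,12),(722,38),(688,102)]
for k in range(4):
    r=[tri(t,R(*T[i]),s,SR(*S[(i+k)%4])) for i in range(4)]
    print(k,np.mean([x[1] for x in r]),*[x[0] for x in r])
H=[onz(t,L(*p),.062) for p in((213,190),(258,180),(270,258),(222,268))]
print("head",*H,np.mean(H,0),yaw(H[3],H[0]),yaw(H[2],H[1]))
print("tip",onz(t,L(207,47),.051), "plain",onz(t,L(66,38),.045),onz(t,L(93,218),.045))
print("pin tri", tri(t,L(207,47),s,SL(50,190)))
E
```

```text
cams [0.5639 0.8602 0.6569] [ 0.5235 -0.0959  1.0561]
plate [0.7353 0.2299 0.006 ] [0.7091 0.1429 0.006 ] [0.5769 0.1816 0.006 ] [0.6023 0.2677 0.006 ] yaws -15.857183565878305 -16.34069902873647 73.22215147669033
0 0.0008891573928833273 [0.6905 0.2163 0.1282] [0.68   0.1794 0.13  ] [0.636  0.1914 0.1283] [0.6466 0.2284 0.1287]
1 0.013645211382379105 [0.6801 0.2076 0.1527] [0.6598 0.1807 0.1239] [0.6438 0.1994 0.1037] [0.6672 0.2284 0.136 ]
2 0.021636322471188477 [0.6606 0.2091 0.1474] [0.6685 0.1882 0.0982] [0.6653 0.1997 0.1123] [0.6578 0.2193 0.1591]
3 0.013485933035645048 [0.669  0.2171 0.1233] [0.6908 0.1877 0.1039] [0.6556 0.191  0.1368] [0.639  0.2201 0.1518]
head [ 0.5834 -0.1665  0.062 ] [ 0.5879 -0.1886  0.062 ] [ 0.5498 -0.1934  0.062 ] [ 0.5453 -0.1699  0.062 ] [ 0.5666 -0.1796  0.062 ] 5.03964667238155 7.066757055266742
tip [ 0.6553 -0.1662  0.051 ] plain [ 0.662  -0.0962  0.045 ] [ 0.5716 -0.1079  0.045 ]
pin tri (array([ 0.6552, -0.1665,  0.0475]), [np.float64(0.0005121182173325348), np.float64(0.0005121182173325425)])
```

Call:
send_rows --series '[[[0.6,464,-126,0,0.242],[0.6,464,-126,0,0.242],[0.6,464,-126,0,0.242],[0.6,464,-126,0,0.242],[0.6,464,-126,0,0.242],[0.6,464,-126,0,0.242],[0.6,464,-126,0,0.242],[0.6,464,-126,0,0.242],[0.6,464,-126,0,0.242],[0.6,464,-126,0,0.242],[0.6,464,-126,0,0.242],[0.6,464,-126,0,0.242],[0.6,464,-126,50,0.242],[0.6,464,-126,80,0.242],[0.6,464,-126,80,0.242],[0.6,464,-126,80,0.242],[0.6,464,-126,80,0.242]]]' --force 60

```text
time: 1.9
position: [0.569, -0.1801, 0.1536]
tcp_rot: [3.14, -0.003, 0.13]
wrist_force: [0.5, 0.2, 0.8]
gripper_width: 0.595
grasp_force: 0.0
```

```bash
python3 - <<'E'
from h import *
import pickle
np.set_printoptions(precision=4,suppress=True)
o=telemetry.observe();print(o["time"],o["position"],o["tcp_rot"],o["gripper_width"],o["wrist_force"])
w=get_image("wrist");pickle.dump((w,o),open("w1.pkl","wb"));cv2.imwrite("pics/w1.png",w["image"][:,:,::-1])
print(ray(w,(0,0))[0])
for z in (.062,.051):print(proj(w,[[.568,-.18,z],[.586,-.1776,z],[.655,-.1665,z]]))
E
```

```text
1.9 [ 0.569  -0.1801  0.1536] [ 3.1403 -0.0026  0.1301] 0.595125084129605 [0.4511 0.2313 0.8282]
[ 0.6499 -0.1692  0.2962]
[[313.7884 251.764 ]
 [313.7384 225.0115]
 [310.2842 109.05  ]]
[[313.7885 246.4088]
 [313.7405 220.6374]
 [310.4426 109.4963]]
```

View pics/w1.png

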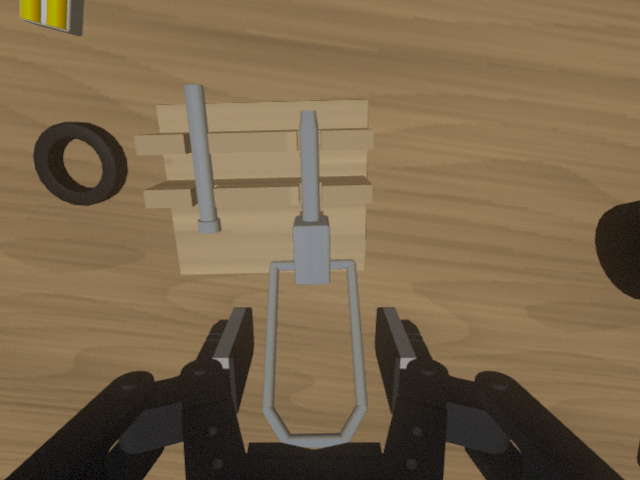

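The wrist view shows the pin tip at (308,112), the head's front top edge near (311,224) and its rear top edge near (312.5,283). The ring is folded back and ends at (315,440).

```bash
python3 - <<'E'
from h import *
import pickle
np.set_printoptions(precision=4,suppress=True)
w,o=pickle.load(open("w1.pkl","rb"))
g=cv2.cvtColor(w["image"],cv2.COLOR_RGB2HSV)
for y in (125,150,175,200,230,240,250):
    r=g[y,280:345]; m=np.where(r[:,1]<60)[0]
    c=280+(m.min()+m.max())/2; z=.045 if y<215 else .062
    print(y,280+m.min(),280+m.max(),onz(w,(c,y),z))
for y in (224,283):print(onz(w,(312,y),.062))
print(onz(w,(308.5,112),.047))
for y in range(212,232,2): print(y,w["image"][y,312],end=' ')
for y in range(276,290,2): print(y,w["image"][y,312],end=' ')
E
```

```text
125 300 316 [ 0.6458 -0.1661  0.045 ]
150 300 317 [ 0.6306 -0.1683  0.045 ]
175 301 318 [ 0.6148 -0.171   0.045 ]
200 302 318 [ 0.5983 -0.1734  0.045 ]
230 293 329 [ 0.5825 -0.1763  0.062 ]
240 293 329 [ 0.5758 -0.1772  0.062 ]
250 294 329 [ 0.569  -0.1784  0.062 ]
[ 0.5865 -0.1764  0.062 ]
[ 0.5457 -0.1817  0.062 ]
[ 0.6535 -0.1654  0.047 ]
212 [137 138 142] 214 [135 137 141] 216 [133 136 141] 218 [134 137 140] 220 [134 138 141] 222 [99 93 87] 224 [97 91 83] 226 [134 135 133] 228 [136 138 144] 230 [135 136 142] 276 [134 137 140] 278 [134 138 143] 280 [133 136 141] 282 [131 136 140] 284 [137 126 111] 286 [148 121  92] 288 [146 121  86]
```

Call:
send_rows --series '[[[0.6,-1,-1.7,50,-0.021],[0.6,-1,-1.7,80,-0.021],[0.6,-1,-1.7,105,-0.021],[0.6,-1,-1.7,126,-0.021],[0.6,-1,-1.7,126,-0.021],[0.6,-1,-1.7,126,-0.021],[0.2,-1,-1.7,126,-0.021],[0.2,-1,-1.7,126,-0.021],[0.1,-1,-1.7,126,-0.021],[0.1,-1,-1.7,126,-0.021],[0.1,-1,-1.7,126,-0.021],[0.1,-1,-1.7,126,-0.021],[0.1,-1,-1.7,126,-0.021]]]' --force 60

```text
time: 3.25
position: [0.5682, -0.1781, 0.027]
tcp_rot: [3.14, -0.002, 0.152]
wrist_force: [-1.8, 0.8, 9.2]
gripper_width: 0.272
grasp_force: 58.8
```

Call:
send_rows --series '[[[0.1,0,0,-10,0],[0.1,0,0,-25,0],[0.1,0,0,-50,0],[0.1,0,0,-90,0],[0.1,0,0,-130,0],[0.1,0,0,-150,0],[0.1,0,0,-150,0],[0.1,0,0,-150,0],[0.1,0,0,-150,0]]]'

```text
time: 4.15
position: [0.5665, -0.1775, 0.1742]
tcp_rot: [-3.141, 0.002, 0.152]
wrist_force: [-0.6, 0.9, -2.8]
gripper_width: 0.273
grasp_force: 59.0
```

```bash
python3 - <<'E'
from h import *
import pickle
np.set_printoptions(precision=4,suppress=True)
o=telemetry.observe();print(o["time"],o["position"],o["tcp_rot"],o["gripper_width"],o["wrist_force"],o["ft_torque"])
w=get_image("wrist");s=get_image("side");pickle.dump((w,s,o),open("w2.pkl","wb"))
im=np.hstack([crop(w,160,80,320,400,1.2),crop(s,300,80,160,190,2.5)[:480]]);print(im.shape);cv2.imwrite("pics/w2.png",im)
E
```

```text
4.15 [ 0.5665 -0.1775  0.1742] [-3.1408  0.0016  0.1518] 0.2731856042375252 [-0.5951  0.8927 -2.8456] [ 0.0331  0.0093 -0.0012]Traceback (most recent call last):
  File "<stdin>", line 6, in <module>
    return _nx.concatenate(arrs, 1, dtype=dtype, casting=casting)
           ~~~~~~~~~~~~~~~^^^^^^^^^^^^^^^^^^^^^^^^^^^^^^^^^^^^^^^
ValueError: all the input array dimensions except for the concatenation axis must match exactly, but along dimension 0, the array at index 0 has size 480 and the array at index 1 has size 475
```

```bash
python3 - <<'E'
from h import *
import pickle
np.set_printoptions(precision=4,suppress=True)
w,s,o=pickle.load(open("w2.pkl","rb"))
im=np.hstack([crop(w,160,80,320,400,1.2),crop(s,300,80,160,192,2.5)[:480]]);cv2.imwrite("pics/w2.png",im)
g=cv2.cvtColor(w["image"],cv2.COLOR_RGB2HSV)
za=o["position"][2]+.018
for y in range(110,240,15):
    r=g[y,270:355]; m=np.where(r[:,1]<50)[0]
    if len(m): c=270+(m.min()+m.max())/2; print(y,270+m.min(),270+m.max(),onz(w,(c,y),za))
E
```

```text
110 299 328 [ 0.6497 -0.1645  0.1922]
125 297 330 [ 0.6453 -0.1651  0.1922]
140 296 331 [ 0.6409 -0.1658  0.1922]
155 296 331 [ 0.6363 -0.1665  0.1922]
170 296 331 [ 0.6316 -0.1672  0.1922]
185 296 331 [ 0.6268 -0.168   0.1922]
200 297 331 [ 0.6219 -0.1689  0.1922]
215 297 330 [ 0.6168 -0.1695  0.1922]
230 297 330 [ 0.6116 -0.1703  0.1922]
```

View pics/w2.png

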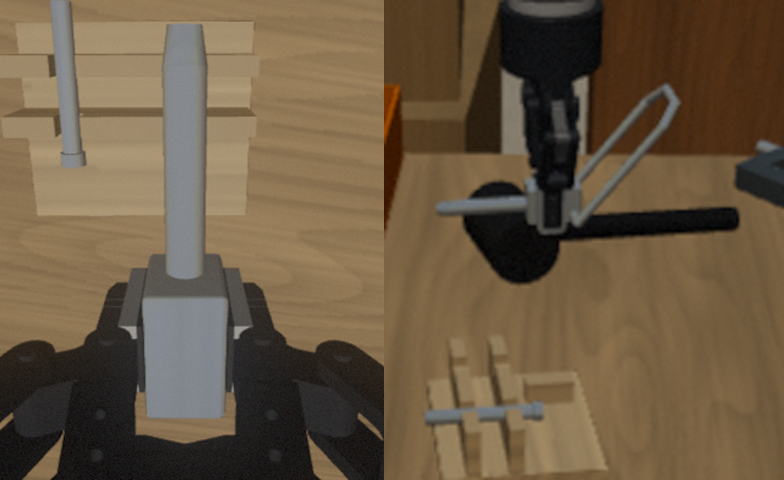

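The grasp is square: the pin is centred between the pads, in line with the tool, and the ring is still folded back. I'll go beside the receiver, above it, for a close look.

Call:
send_rows --series '[[[0.1,5,-35,0,0.04],[0.1,11,-70,0,0.09],[0.1,16,-105,0,0.13],[0.1,22,-140,0,0.17],[0.1,27,-175,0,0.21],[0.1,33,-210,0,0.26],[0.1,38,-245,0,0.3],[0.1,44,-280,0,0.34],[0.1,49,-315,0,0.39],[0.1,55,-340,0,0.42],[0.1,55,-352,0,0.432],[0.1,55,-352,0,0.432],[0.1,55,-352,0,0.432],[0.1,55,-352,0,0.432],[0.1,55,-352,0,0.432]]]'

```text
time: 5.75
position: [0.5231, -0.0943, 0.1754]
tcp_rot: [-3.099, 0.002, -0.203]
wrist_force: [-0.6, -0.2, -1.6]
gripper_width: 0.273
grasp_force: 59.4
```

```bash
python3 - <<'E'
from h import *
import pickle
np.set_printoptions(precision=4,suppress=True)
o=telemetry.observe();print(o["time"],o["position"],o["tcp_rot"],o["gripper_width"],o["wrist_force"],o["ft_torque"])
w=get_image("wrist");pickle.dump((w,o),open("w3.pkl","wb"))
cv2.imwrite("pics/w3.png",w["image"][:,:,::-1])
E
```

```text
5.75 [ 0.5231 -0.0943  0.1754] [-3.0986  0.0016 -0.203 ] 0.27335298135003605 [-0.6108 -0.1614 -1.6163] [-0.0053 -0.0322  0.0477]
```

View pics/w3.png

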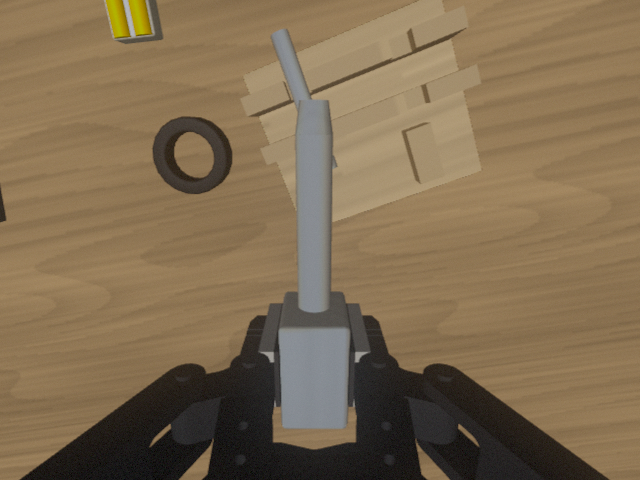

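The picture shows the arm still over the rack side (tape roll at (192,153)), well short of the goal. I'll check the joints.

```bash
python3 - <<'E'
from h import *
np.set_printoptions(precision=3,suppress=True)
o=telemetry.observe()
for k,v in o.items(): print(k,v)
E
```

```text
time 5.8
joints [-0.204  0.294 -0.07   1.208  0.043  3.141]
qvel [ 0.006  0.009  0.011  0.004  0.005 -0.001]
effort [  0.176 -75.256  49.651  -0.421   0.32    0.001]
position [ 0.523 -0.094  0.175]
tcp_rot [-3.099  0.002 -0.203]
wrist_force [ 0.454  0.467 -2.565]
ft_torque [-0.025 -0.077 -0.008]
grasp_force 59.40944194793701
gripper_width 0.2698553939004124
```

Call:
send_rows --series '[[[0.1,0,0,0,0],[0.1,0,0,0,0]]]'

```text
time: 6.0
position: [0.5235, -0.0942, 0.1754]
tcp_rot: [-3.099, 0.002, -0.203]
wrist_force: [-0.4, 0.3, -2.7]
gripper_width: 0.272
grasp_force: 59.4
```

Joint 6 is at its limit, so the pin has to be gripped half a turn round. A small test first, to see which pose is commanded; then back to the rack to regrip.

Call:
send_rows --series '[[[0.1,0,0,0,-0.1],[0.1,0,0,0,-0.1]]]'

```text
time: 6.2
position: [0.5235, -0.0943, 0.1753]
tcp_rot: [-3.099, -0.003, -0.101]
wrist_force: [-0.5, -0.2, -2.0]
gripper_width: 0.273
grasp_force: 59.4
```

The tool keeps the small tilt (0.043 rad) it picked up at the limit. I'll put the pin back in the rack with exactly computed shifts.

```bash
cat >> h.py <<'E'
from scipy.spatial.transform import Rotation as Ro
def plan(targets,o=None):
    """targets: list of (x,y,z,yaw) world; prints tool-frame mm shifts and turn from measured pose"""
    o=o or telemetry.observe(); R=Ro.from_euler("xyz",o["tcp_rot"])
    print("t",round(o["time"],2),"pos",o["position"].round(4),"rot",o["tcp_rot"].round(4),"q",o["joints"].round(3),"zt",R.as_matrix()[:,2].round(4))
    for x,y,z,yw in targets:
        d=R.inv().apply(np.array([x,y,z])-o["position"])*1000
        a=0.
        for _ in range(5):
            e=(R*Ro.from_euler("z",a)).as_euler("xyz")[2]; a-=(yw-e+np.pi)%(2*np.pi)-np.pi
        print((x,y,z,yw),"->",d.round(1),round(a,3))
E
python3 - <<'E'
from h import *
plan([(.5682,-.1774,z,.152) for z in (.17,.1,.06,.028)])
E
```

```text
t 6.2 pos [ 0.5235 -0.0943  0.1753] rot [-3.0986e+00 -2.7000e-03 -1.0090e-01] q [-0.204  0.296 -0.069  1.208  0.043  3.039] zt [ 0.0071  0.0425 -0.9991]
(0.5682, -0.1774, 0.17, 0.152) -> [52.9 78.3  2.1] -0.253
(0.5682, -0.1774, 0.1, 0.152) -> [52.7 81.4 72.1] -0.253
(0.5682, -0.1774, 0.06, 0.152) -> [ 52.6  83.1 112. ] -0.253
(0.5682, -0.1774, 0.028, 0.152) -> [ 52.5  84.4 144. ] -0.253
```

Call:
send_rows --series '[[[0.1,17,26,0,-0.08],[0.1,35,52,0,-0.17],[0.1,52.9,78.3,2,-0.253],[0.1,52.8,79.5,35,-0.253],[0.1,52.7,81.4,72,-0.253],[0.1,52.7,81.4,72,-0.253],[0.1,52.7,81.4,72,-0.253],[0.1,52.7,81.4,72,-0.253]]]'

```text
time: 7.0
position: [0.569, -0.1779, 0.1023]
tcp_rot: [-3.102, -0.016, 0.149]
wrist_force: [0.6, -0.1, -2.4]
gripper_width: 0.273
grasp_force: 59.5
```

```bash
python3 - <<'E'
from h import *
plan([(.5682,-.1774,z,.152) for z in (.06,.028)])
E
```

```text
t 7.0 pos [ 0.569  -0.1779  0.1023] rot [-3.1018 -0.0156  0.149 ] q [-0.326  0.465 -0.009  1.101  0.042  2.667] zt [ 0.0095  0.0416 -0.9991]
(0.5682, -0.1774, 0.06, 0.152) -> [-1.3  1.  42.2] -0.003
(0.5682, -0.1774, 0.028, 0.152) -> [-1.8  2.3 74.2] -0.003
```

Call:
send_rows --series '[[[0.1,-0.5,0.5,20,0],[0.1,-0.8,1,40,0],[0.1,-1.3,1.5,55,0],[0.1,-1.5,2,66,0],[0.1,-1.6,2.2,71,0],[0.1,-1.6,2.2,71,0],[0.1,-1.6,2.2,71,0]]]'

```text
time: 7.7
position: [0.5677, -0.1774, 0.03]
tcp_rot: [-3.101, -0.014, 0.149]
wrist_force: [0.4, 0.3, -2.1]
gripper_width: 0.264
grasp_force: 59.7
```

```bash
python3 - <<'E'
from h import *
o=telemetry.observe();print(o["wrist_force"],o["ft_torque"]); plan([(.5682,-.1774,.028,.152)],o)
E
```

```text
[ 0.43043983  0.33959541 -2.11107429] [-0.02683453  0.0108643  -0.00834135]
t 7.7 pos [ 0.5677 -0.1774  0.03  ] rot [-3.1012 -0.0144  0.1494] q [-0.325  0.52  -0.116  0.94   0.042  2.666] zt [ 0.0083  0.042  -0.9991]
(0.5682, -0.1774, 0.028, 0.152) -> [0.5 0.2 2. ] -0.003
```

Lower the last 2 mm, release, and lift.

Call:
send_rows --series '[[[0.1,0,0,2,0],[0.1,0,0,2,0],[0.6,0,0,2,0],[0.6,0,0,2,0],[0.6,0,0,2,0],[0.6,0,-3,-40,0],[0.6,0,-5,-90,0],[0.6,0,-7,-140,0],[0.6,0,-7,-170,0],[0.6,0,-7,-170,-0.1],[0.6,0,-7,-170,-0.2]]]'

```text
time: 8.8
position: [0.5654, -0.1777, 0.2005]
tcp_rot: [-3.106, -0.023, 0.353]
wrist_force: [0.5, 0.4, 0.5]
gripper_width: 0.595
grasp_force: 0.0
```

Call:
send_rows --series '[[[0.6,0,0,0,-0.15],[0.6,0,0,0,-0.3],[0.6,0,0,0,-0.45],[0.6,0,0,0,-0.6],[0.6,0,0,0,-0.75],[0.6,0,0,0,-0.9],[0.6,0,0,0,-1.05],[0.6,0,0,0,-1.2],[0.6,0,0,0,-1.35],[0.6,0,0,0,-1.5],[0.6,0,0,0,-1.65],[0.6,0,0,0,-1.8],[0.6,0,0,0,-1.95],[0.6,0,0,0,-2.1],[0.6,0,0,0,-2.25],[0.6,0,0,0,-2.4],[0.6,0,0,0,-2.55],[0.6,0,0,0,-2.7],[0.6,0,0,0,-2.85],[0.6,0,0,0,-3.0]]]'

```text
time: 10.8
position: [0.5648, -0.1775, 0.1992]
tcp_rot: [3.102, 0.016, -2.928]
wrist_force: [0.4, 0.2, -0.4]
gripper_width: 0.595
grasp_force: 0.0
```

Call:
send_rows --series '[[[0.6,0,0,0,-0.15],[0.6,0,0,0,-0.3],[0.6,0,0,0,-0.45],[0.6,0,0,0,-0.6],[0.6,0,0,0,-0.75],[0.6,0,0,0,-0.9],[0.6,0,0,0,-1.05],[0.6,0,0,0,-1.2],[0.6,0,0,0,-1.35],[0.6,0,0,0,-1.5],[0.6,0,0,0,-1.65],[0.6,0,0,0,-1.8],[0.6,0,0,0,-1.95],[0.6,0,0,0,-2.1],[0.6,0,0,0,-2.25],[0.6,0,0,0,-2.4],[0.6,0,0,0,-2.5]]]'

```text
time: 12.5
position: [0.5648, -0.1775, 0.1992]
tcp_rot: [-3.1, 0.011, -0.427]
wrist_force: [-0.6, -0.1, 0.4]
gripper_width: 0.603
grasp_force: 0.0
```

```bash
python3 - <<'E'
from h import *
plan([(.5654,-.2774,.2,telemetry.observe()["tcp_rot"][2])])
E
```

```text
t 12.5 pos [ 0.5648 -0.1775  0.1992] rot [-3.1     0.0112 -0.4272] q [-0.327  0.419  0.169  1.327  0.042 -3.041] zt [ 0.007   0.0424 -0.9991]
(0.5654, -0.2774, 0.2, np.float64(-0.42721839129762884)) -> [41.9 90.6 -5. ] 0.0
```

Call:
send_rows --series '[[[0.6,8,18,-1,-0.08],[0.6,17,36,-2,-0.13],[0.6,25,54,-3,-0.15],[0.6,34,72,-4,-0.15]]]'

```text
time: 12.9
position: [0.5816, -0.2129, 0.1998]
tcp_rot: [-3.135, 0.006, -0.355]
wrist_force: [0.2, -0.1, -0.5]
gripper_width: 0.6
grasp_force: 0.0
```

```bash
python3 - <<'E'
from h import *
plan([(.5654,-.2774,.2,telemetry.observe()["tcp_rot"][2])])
E
```

```text
t 12.9 pos [ 0.5816 -0.2129  0.1998] rot [-3.1346  0.0063 -0.3548] q [-0.354  0.479  0.263  1.361  0.007 -3.141] zt [-0.0035  0.0087 -1.    ]
(0.5654, -0.2774, 0.2, np.float64(-0.3547533937063698)) -> [ 7.2 66.1 -0.7] 0.0
```

Call:
send_rows --series '[[[0.6,2,18,0,0]]]'

```text
time: 13.0
position: [0.58, -0.224, 0.1995]
tcp_rot: [-3.141, 0.006, -0.369]
wrist_force: [0.5, -0.3, -0.0]
gripper_width: 0.603
grasp_force: 0.0
```

```bash
python3 - <<'E'
from h import *
plan([(.5654,-.2774,.2,telemetry.observe()["tcp_rot"][2])])
E
```

```text
t 13.0 pos [ 0.58   -0.224   0.1995] rot [-3.1409  0.0063 -0.3694] q [-3.690e-01  4.850e-01  2.710e-01  1.363e+00  1.000e-03 -3.141e+00] zt [-0.0057  0.0029 -1.    ]
(0.5654, -0.2774, 0.2, np.float64(-0.36941585180603553)) -> [ 5.7 55.1 -0.6] 0.0
```

Call:
send_rows --series '[[[0.6,-10,-15,0,0.15],[0.6,-28,-38.6,0,0.3],[0.6,-28,-38.6,0,0.45],[0.6,-28,-38.6,0,0.6],[0.6,-28,-38.6,0,0.75],[0.6,-28,-38.6,0,0.9],[0.6,-28,-38.6,0,1.05],[0.6,-28,-38.6,0,1.2],[0.6,-28,-38.6,0,1.35],[0.6,-28,-38.6,0,1.5],[0.6,-28,-38.6,0,1.65],[0.6,-28,-38.6,0,1.8],[0.6,-28,-38.6,0,1.95],[0.6,-28,-38.6,0,2.1],[0.6,-28,-38.6,0,2.25],[0.6,-28,-38.6,0,2.4],[0.6,-28,-38.6,0,2.55],[0.6,-28,-38.6,0,2.62],[0.6,-28,-38.6,0,2.62],[0.6,-28,-38.6,0,2.62]]]'

```text
time: 15.0
position: [0.5671, -0.1778, 0.1998]
tcp_rot: [3.138, -0.005, -2.988]
wrist_force: [-0.3, 1.0, 0.4]
gripper_width: 0.6
grasp_force: 0.0
```

```bash
python3 - <<'E'
from h import *
import pickle
np.set_printoptions(precision=4,suppress=True)
plan([(.568,-.1785,.2,.152-np.pi),(.568,-.1785,.027,.152-np.pi)])
w=get_image("wrist");t=get_image("top");pickle.dump((w,t),open("w4.pkl","wb"))
cv2.imwrite("pics/w4.png",np.hstack([crop(w,120,0,400,480,1),crop(t,295,210,100,120,4)[:480]]))
E
```

```text
t 15.0 pos [ 0.5671 -0.1778  0.1998] rot [ 3.1376 -0.0051 -2.9877] q [-0.304  0.424  0.178  1.331  0.001 -0.458] zt [-0.0057  0.0031 -1.    ]
(0.568, -0.1785, 0.2, -2.989592653589793) -> [-0.7 -0.8 -0.2] 0.002
(0.568, -0.1785, 0.027, -2.989592653589793) -> [ -1.6  -1.5 172.8] 0.002
```

View pics/w4.png

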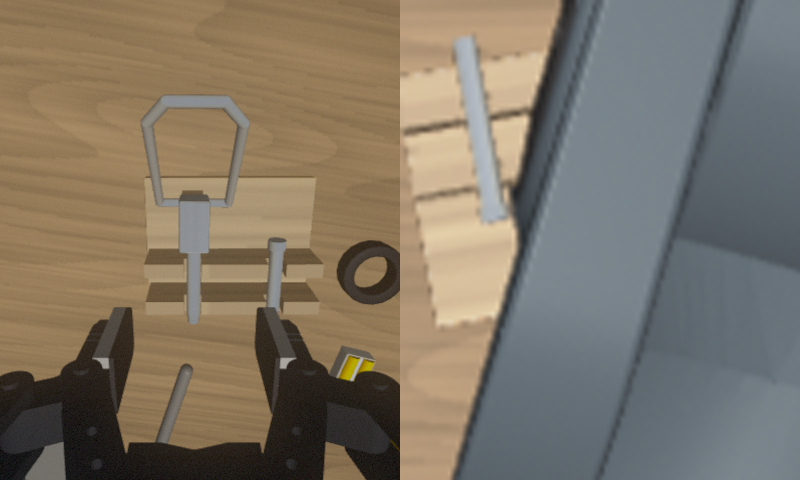

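The pin is back in its slots with the ring folded back; its head is at x 300–329, y 195–252 in the wrist image. A quick numeric check, then grip.

```bash
python3 - <<'E'
from h import *
import pickle
np.set_printoptions(precision=4,suppress=True)
w,t=pickle.load(open("w4.pkl","rb"))
g=cv2.cvtColor(w["image"],cv2.COLOR_RGB2HSV)
for y in (210,220,230,240,262,290,300):
    m=np.where(g[y,290:345,1]<50)[0]; z=.062 if y<252 else .051
    print(y,290+m.min(),290+m.max(),onz(w,(290+(m.min()+m.max())/2,y),z))
for y in (195,252): print(onz(w,(314.5,y),.062))
E
```

```text
210 299 329 [ 0.55   -0.1795  0.062 ]
220 299 329 [ 0.5577 -0.1783  0.062 ]
230 299 329 [ 0.5655 -0.1771  0.062 ]
240 299 328 [ 0.5736 -0.1762  0.062 ]
262 307 320 [ 0.5959 -0.1727  0.051 ]
290 307 319 [ 0.621  -0.1692  0.051 ]
300 307 319 [ 0.6302 -0.1678  0.051 ]
[ 0.5386 -0.1809  0.062 ]
[ 0.5833 -0.1739  0.062 ]
```

Call:
send_rows --series '[[[0.6,-1,-1,45,0.002],[0.6,-1,-1,90,0.002],[0.6,-1,-1,130,0.002],[0.6,-1,-1,155,0.002],[0.6,-1,-1,173,0.002],[0.6,-1,-1,173,0.002],[0.6,-1,-1,173,0.002],[0.2,-1,-1,173,0.002],[0.1,-1,-1,173,0.002],[0.1,-1,-1,173,0.002],[0.1,-1,-1,173,0.002],[0.1,-1,-1,173,0.002],[0.1,-1,-1,173,0.002],[0.1,-1,-1,173,0.002]]]' --force 60

```text
time: 16.5
position: [0.5683, -0.178, 0.0283]
tcp_rot: [3.139, -0.003, -2.992]
wrist_force: [-0.6, -0.7, 6.6]
gripper_width: 0.274
grasp_force: 58.8
```

Call:
send_rows --series '[[[0.1,0,0,-10,0],[0.1,0,0,-25,0],[0.1,0,0,-50,0],[0.1,0,0,-90,0],[0.1,0,0,-130,0],[0.1,0,0,-150,0],[0.1,0,0,-150,0],[0.1,0,0,-150,0]]]'

```text
time: 17.3
position: [0.5683, -0.1782, 0.1771]
tcp_rot: [3.138, -0.005, -2.992]
wrist_force: [-0.2, 0.2, -4.1]
gripper_width: 0.275
grasp_force: 59.0
```

```bash
python3 - <<'E'
from h import *
o=telemetry.observe();print(o["wrist_force"],o["ft_torque"],o["gripper_width"])
u=np.array([.961,-.277]);v=np.array([.277,.961]);S=np.array([.6393,.2108])
plan([(*(S-.108*u-.0*v),.177,-.28+np.pi)],o)
E
```

```text
[-0.19384746  0.19357118 -4.07873076] [-0.00462309 -0.03881068  0.03486974] 0.2745299519397038
t 17.3 pos [ 0.5683 -0.1782  0.1771] rot [ 3.1378 -0.0045 -2.9915] q [-3.050e-01  4.310e-01  1.310e-01  1.277e+00  1.000e-03 -4.550e-01] zt [-0.005  0.003 -1.   ]
(np.float64(0.535512), np.float64(0.24071599999999999), 0.177, 2.861592653589793) -> [-30.2 419.1   1.5] 0.43
```

Call:
send_rows --series '[[[0.1,-2,35,0,0.04],[0.1,-5,75,0,0.08],[0.1,-8,115,0,0.12],[0.1,-11,155,0,0.16],[0.1,-14,195,0,0.2],[0.1,-17,235,0,0.24],[0.1,-20,275,0,0.28],[0.1,-23,315,0,0.32],[0.1,-26,355,0,0.36],[0.1,-28,390,1,0.4],[0.1,-30,419,1.5,0.43],[0.1,-30,419,1.5,0.43],[0.1,-30,419,1.5,0.43],[0.1,-30,419,1.5,0.43]]]'

```text
time: 18.7
position: [0.535, 0.2398, 0.1761]
tcp_rot: [3.141, -0.007, 2.861]
wrist_force: [-0.3, -0.2, -2.9]
gripper_width: 0.273
grasp_force: 59.4
```

```bash
python3 - <<'E'
from h import *
import pickle
o=telemetry.observe();print(o["wrist_force"],o["ft_torque"],o["gripper_width"])
plan([],o)
w=get_image("wrist");s=get_image("side");t=get_image("top");pickle.dump((w,s,t,o),open("w5.pkl","wb"))
cv2.imwrite("pics/w5.png",np.hstack([crop(w,180,0,280,480,1.25),crop(s,220,200,150,200,3)]))
E
```

```text
[-0.34833999 -0.18487693 -2.90813662] [-0.0063166  -0.06911686 -0.00791823] 0.2726219159328176
t 18.7 pos [0.535  0.2398 0.1761] rot [ 3.1411 -0.0072  2.8613] q [0.419 0.411 0.099 1.264 0.005 0.699] zt [-0.0068  0.0025 -1.    ]
```

View pics/w5.png

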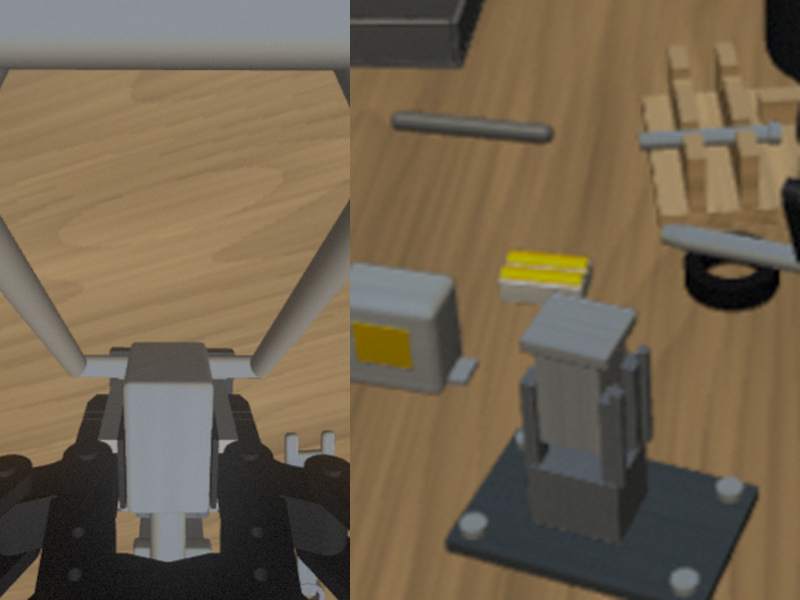

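The wrist view shows the receiver's posts just ahead of the pin, slightly right of the shank (crop 137–210 against the shank at 168). The side view shows the pin level, with its tip at (665,235), short of the receiver. I'll measure numerically from here.

```bash
python3 - <<'E'
from h import *
import pickle
np.set_printoptions(precision=4,suppress=True,linewidth=200)
w,s,t,o=pickle.load(open("w5.pkl","rb"))
g=cv2.cvtColor(w["image"],cv2.COLOR_RGB2GRAY); hs=cv2.cvtColor(w["image"],cv2.COLOR_RGB2HSV)
for y in range(412,446,4): print(y,"".join("#" if a<45 else "." for a in hs[y,280:360,1])); 
for y in range(412,446,4): print(y,g[y,280:360:2])
# predicted wrist pixels of post tops & tool geometry
u=np.array([.961,-.277,0]);v=np.array([.277,.961,0]);S=np.array([.6393,.2108,0])
for n,p in {"nearL":S+20*v/1000,"nearR":S-20*v/1000,"mid":S}.items():
    for z in (.085,.105): q=p+[0,0,z]; print(n,z,"w",proj(w,q),"s",proj(s,q),"t",proj(t,q))
E
```

```text
412 .........##########################################################.........####
416 .............################################################................###
420 .............################################################................###
424 ............##################################################...............###
428 ............##################################################...............###
432 ........###########################################################..........###
436 .......#############################################################.........#.#
440 .......##############################################################........###
444 ##########################################################################.#####
412 [129 129 128 127 120 105 108 108 107 106  87 114 130 140 141 141 144 144 142 142 141 140 140 135 118 109 108 108 105 101 107 109 106 109 125 125 124 123  48  40]
416 [124 125 123 129 132 133  91  76  77  76  83 113 130 137 140 142 142 142 142 141 141 138 139 137 102  77  77  77  76  77  76 118 119 117 122 122 118 119  92  34]
420
[... 958 characters left out ...]
6 132 131 121 130 130 129  56  34]
444 [ 31  32  29  41  70  88 123 140 137 136  96 107 124 133 140 137 141 140 141 143 139 140 136 130 125 134 135 138 111  92  66  44  36  38  32  36  34  28  36  39]
nearL 0.085 w [[341.7523 389.3931]] s [[308.4988 344.5978]] t [[142.5131 228.8218]]
nearL 0.105 w [[343.8057 408.8248]] s [[307.983  334.0522]] t [[138.9947 227.5776]]
nearR 0.085 w [[288.1    389.4063]] s [[318.234  327.4127]] t [[162.3146 234.1469]]
nearR 0.105 w [[286.2901 408.8454]] s [[317.8551 317.0517]] t [[159.2006 233.011 ]]
mid 0.085 w [[314.9303 389.3997]] s [[313.4576 335.8444]] t [[152.406  231.4823]]
mid 0.105 w [[315.0527 408.8351]] s [[313.0126 325.3908]] t [[149.0895 230.2921]]
```

```bash
python3 - <<'E'
from h import *
import pickle
np.set_printoptions(precision=2,suppress=True,linewidth=200)
w,s,t,o=pickle.load(open("w5.pkl","rb"))
g=cv2.GaussianBlur(cv2.cvtColor(w["image"],cv2.COLOR_RGB2GRAY).astype(float),(0,0),.7); sat=cv2.GaussianBlur(cv2.cvtColor(w["image"],cv2.COLOR_RGB2HSV)[:,:,1].astype(float),(0,0),.7)
print(sat[420,284:300].round(0),sat[420,335:350].round(0))
def cross(a,th):
    i=np.where((a[:-1]-th)*(a[1:]-th)<0)[0]; return [float(k+(th-a[k])/(a[k+1]-a[k])) for k in i]
for y in list(range(414,430,2))+list(range(432,442,2)):
    l=[280+x for x in cross(sat[y,280:301],70)]; r=[332+x for x in cross(sat[y,332:356],70)]
    sl=[296+x for x in cross(g[y,296:310],105)]; sr=[318+x for x in cross(g[y,318:334],105)] 
    print(y,np.array(l),np.array(r),"mid",(l[-1]+r[0])/2 if l and r else None,"shank",np.array(sl),np.array(sr))
for c in (290,291,292,293,294,296,298,336,338,340,341,342,343,344,345): print(c,"bright->dark rows",[round(405+x,2) for x in cross(g[405:444,c],100)])
# metric: shank & tool plane
o_=o["position"]; x=np.array([.9610,-.2767,0]);v=np.array([.2767,.9610,0])
for d in (30,60,80): print("toolplane px",d,proj(w,o_+x*d/1000+[0,0,.018]))
for z in (.03,.06,.085,.11): print("plane col at near face",z,proj(w,np.r_[o_[:2]+x[:2]*.108,z]),proj(w,np.r_[o_[:2]+x[:2]*.108+v[:2]*.01,z]))
E
```

```text
[99. 98. 97. 97. 97. 96. 94. 83. 52. 25. 20. 21. 21. 18. 18. 18.] [15. 14. 14. 15. 15. 22. 50. 80. 93. 94. 95. 94. 94. 96. 97.]
414 [290.07] [345.32] mid 317.6943937750534 shank [301.35] [328.35]
416 [291.8] [341.49] mid 316.6463111693568 shank [301.42] [327.84]
418 [291.75] [341.61] mid 316.6796245686087 shank [301.52] [327.78]
420 [291.43] [341.66] mid 316.54519178627095 shank [301.45] [327.72]
422 [291.21] [341.84] mid 316.5263455005743 shank [301.52] [327.75]
424 [291.2] [341.96] mid 316.5814242909688 shank [301.49] [327.72]
426 [291.12] [342.13] mid 316.62341085367154 shank [301.55] [327.73]
428 [290.84] [342.38] mid 316.60834221731665 shank [301.58] [327.83]
432 [287.02] [347.36] mid 317.1887534337793 shank [301.65] [327.78]
434 [286.5] [348.26] mid 317.37683256230093 shank [301.68] [327.68]
436 [286.33] [348.56] mid 317.4435800446262 shank [301.82] [327.53]
438 [286.15] [348.74] mid 317.4419009171428 shank [297.86 301.79] [328.06]
440 [285.84] [349.02] mid 317.43196386030365 shank [299.73 301.72] []
290 bright->dark rows [429.29, 437.44]
291 bright->dark rows [425.76, 437.39]

[... 189 characters left out ...]
73]
336 bright->dark rows [413.4, 438.04]
338 bright->dark rows [413.04, 438.05]
340 bright->dark rows [413.15, 438.13]
341 bright->dark rows [414.74, 438.13]
342 bright->dark rows [426.58, 438.06, 442.8]
343 bright->dark rows [429.6, 438.08, 442.6]
344 bright->dark rows [430.1, 438.07, 442.4]
345 bright->dark rows [430.34, 438.09, 442.12]
toolplane px 30 [[314.04 411.27]]
toolplane px 60 [[313.97 467.56]]
toolplane px 80 [[313.93 501.59]]
plane col at near face 0.03 [[313.57 347.07]] [[324.9  347.07]]
plane col at near face 0.06 [[313.61 368.23]] [[325.98 368.23]]
plane col at near face 0.085 [[313.64 389.12]] [[327.05 389.12]]
plane col at near face 0.11 [[313.67 413.85]] [[328.32 413.84]]
```

Call:
send_rows --series '[[[0.1,-40,0,0,0],[0.1,-80,2,0,0],[0.1,-88,2,0,0],[0.1,-88,2,0,0],[0.1,-88,2,0,0],[0.1,-88,2,0,0]]]'

```text
time: 19.45
position: [0.6196, 0.2185, 0.1767]
tcp_rot: [3.14, -0.006, 2.862]
wrist_force: [-0.0, 1.2, -2.9]
gripper_width: 0.272
grasp_force: 59.5
```

```bash
python3 - <<'E'
from h import *
import pickle
o=telemetry.observe();plan([],o)
w=get_image("wrist");pickle.dump((w,o),open("w6.pkl","wb"))
u=np.array([.961,-.277,0]);v=np.array([.277,.961,0]);S=np.array([.6393,.2108,.105])
print(proj(w,[S,S+.02*v,S-.02*v]))
cv2.imwrite("pics/w6.png",crop(w,250,180,130,120,6))
E
```

```text
t 19.45 pos [0.6196 0.2185 0.1767] rot [ 3.1399 -0.0063  2.862 ] q [0.337 0.567 0.346 1.354 0.005 0.616] zt [-0.0056  0.0033 -1.    ]
[[310.48562251 294.51009101]
 [342.52130589 294.52215421]
 [278.43062526 294.49802055]]
```

View pics/w6.png

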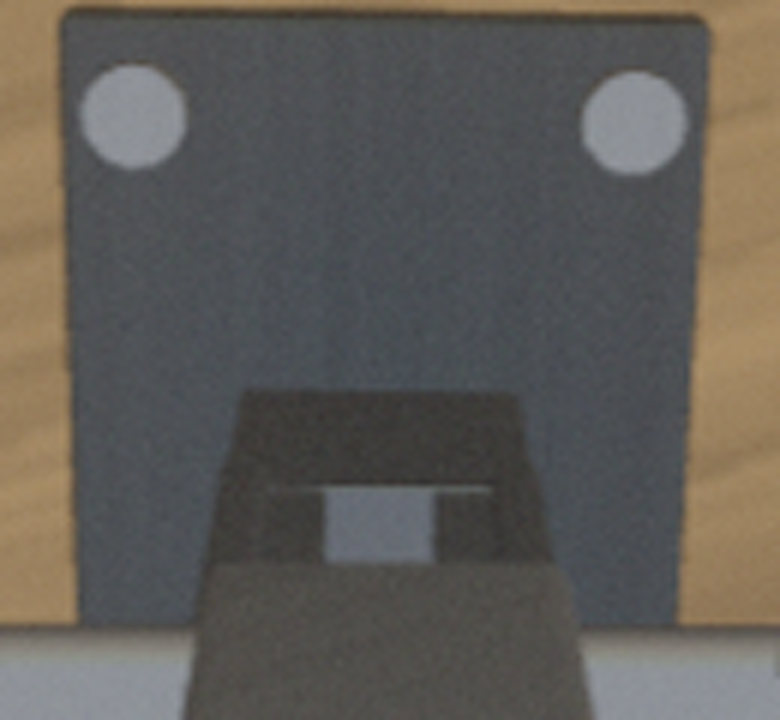

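The view from above shows the slot as a light patch at crop 325–437, so full-image columns 304–323, centre 313.5, almost exactly in the tool's plane (313.65). The plate edge slopes by about 0.012, which puts the receiver's yaw at about -0.291. Now back off, turn and go down.

```bash
python3 - <<'E'
from h import *
yw=-.291;u=np.array([np.cos(yw),np.sin(yw)]);v=np.array([-u[1],u[0]])
S=np.array([.6399,.2126]); f=lambda d,z:(*(S-d/1000*u-.00028*v),z,yw+np.pi)
plan([f(110,.1767),f(110,.073)])
E
```

```text
t 19.5 pos [0.6197 0.2186 0.1768] rot [ 3.1398 -0.006   2.8622] q [0.337 0.567 0.346 1.354 0.005 0.616] zt [-0.0053  0.0034 -1.    ]
(np.float64(0.5344443462452947), np.float64(0.2438919077585197), 0.1767, 2.850592653589793) -> [88.9  0.8  0.7] 0.012
(np.float64(0.5344443462452947), np.float64(0.2438919077585197), 0.073, 2.850592653589793) -> [ 88.3   0.6 104.4] 0.012
```

Call:
send_rows --series '[[[0.1,40,0.5,0,0.012],[0.1,80,0.7,0,0.012],[0.1,89,0.8,0.5,0.012],[0.1,89,0.8,30,0.012],[0.1,88.5,0.7,65,0.012],[0.1,88.4,0.6,95,0.012],[0.1,88.3,0.6,104.4,0.012],[0.1,88.3,0.6,104.4,0.012],[0.1,88.3,0.6,104.4,0.012],[0.1,88.3,0.6,104.4,0.012]]]'

```text
time: 20.5
position: [0.5362, 0.244, 0.0742]
tcp_rot: [3.138, -0.004, 2.85]
wrist_force: [1.4, 0.6, -1.7]
gripper_width: 0.272
grasp_force: 59.5
```

```bash
cat >> h.py <<'E'
yw=-.291;u=np.array([np.cos(yw),np.sin(yw)]);v=np.array([-u[1],u[0]]);S=np.array([.6399,.2126])
f=lambda d,z,l=0:(*(S-d/1000*u+(l-.28)/1000*v),z,yw+np.pi)
def st():
    o=telemetry.observe();p=o["position"][:2]-S;F=o["wrist_force"]
    print("along",(p@u*1000).round(2),"lat+.28",(p@v*1000+.28).round(2),"Fu",(F[:2]@u).round(1),"Fv",(F[:2]@v).round(1),"Fz",F[2].round(1),"T",o["ft_torque"].round(2)); return o
E
python3 - <<'E'
from h import *
o=st();plan([f(88,.072),f(72,.072)],o)
E
```

```text
along -108.38 lat+.28 0.61 Fu 1.2 Fv 0.9 Fz -1.7 T [-0.05 -0.02  0.  ]
t 20.5 pos [0.5362 0.244  0.0742] rot [ 3.1385 -0.0043  2.8496] q [ 0.424  0.468 -0.078  1.025  0.005  0.716] zt [-0.0032  0.0042 -1.    ]
(np.float64(0.5555194100179884), np.float64(0.2375798805899398), 0.072, 2.850592653589793) -> [-20.4  -0.6   2.1] -0.001
(np.float64(0.5708467291254021), np.float64(0.23298931537642717), 0.072, 2.850592653589793) -> [-36.4  -0.6   2.1] -0.001
```

Call:
send_rows --series '[[[0.1,-5,-0.6,2,0],[0.1,-10,-0.6,2,0],[0.1,-14,-0.6,2,0],[0.1,-16,-0.6,2,0],[0.1,-18,-0.6,2,0],[0.1,-18,-0.6,2,0],[0.1,-18,-0.6,2,0]]]'

```text
time: 21.2
position: [0.5522, 0.2378, 0.0703]
tcp_rot: [3.14, -0.006, 2.85]
wrist_force: [-0.7, -0.2, -2.0]
gripper_width: 0.274
grasp_force: 59.5
```

```bash
python3 - <<'E'
from h import *
o=st();plan([f(84,.072)],o)
E
```

```text
along -91.27 lat+.28 -0.76 Fu -0.6 Fv -0.4 Fz -2.0 T [-0.02 -0.    0.  ]
t 21.2 pos [0.5522 0.2378 0.0703] rot [ 3.1402 -0.0064  2.8495] q [ 0.404  0.497 -0.043  1.035  0.005  0.696] zt [-0.0057  0.0032 -1.    ]
(np.float64(0.5593512397948418), np.float64(0.23643223928656165), 0.072, 2.850592653589793) -> [-7.3  0.8 -1.7] -0.001
```

Call:
send_rows --series '[[[0.1,0,0,0,0],[0.1,0,0,0,0]]]'

```text
time: 21.4
position: [0.5521, 0.2378, 0.0704]
tcp_rot: [3.14, -0.006, 2.85]
wrist_force: [0.4, -0.3, -3.0]
gripper_width: 0.273
grasp_force: 59.5
```

```bash
python3 - <<'E'
from h import *
o=st();plan([f(84,.072)],o)
for _ in range(4): get_image("side"); st()
E
```

```text
along -91.33 lat+.28 -0.72 Fu 0.4 Fv -0.2 Fz -3.0 T [ 0.02 -0.05 -0.04]
t 21.4 pos [0.5521 0.2378 0.0704] rot [ 3.1402 -0.0063  2.8497] q [ 0.404  0.497 -0.043  1.035  0.005  0.696] zt [-0.0056  0.0032 -1.    ]
(np.float64(0.5593512397948418), np.float64(0.23643223928656165), 0.072, 2.850592653589793) -> [-7.3  0.7 -1.7] -0.001
along -91.28 lat+.28 -0.69 Fu 0.2 Fv 0.7 Fz -2.6 T [-0.04 -0.01 -0.02]
along -91.28 lat+.28 -0.71 Fu -0.1 Fv -0.4 Fz -2.5 T [-0.05 -0.   -0.01]
along -91.28 lat+.28 -0.73 Fu -0.3 Fv 0.1 Fz -1.8 T [-0.02 -0.05 -0.02]
along -91.22 lat+.28 -0.7 Fu 0.3 Fv 0.1 Fz -1.4 T [ 0.03 -0.02 -0.01]
```

Call:
send_rows --series '[[[0.1,0,0.7,-1.7,0],[0.1,-2,0.7,-1.7,0],[0.1,-5,0.7,-1.7,0],[0.1,-7,0.7,-1.7,0],[0.1,-7,0.7,-1.7,0],[0.1,-7,0.7,-1.7,0],[0.1,-7,0.7,-1.7,0]]]'

```text
time: 22.3
position: [0.5591, 0.2364, 0.072]
tcp_rot: [3.14, -0.006, 2.85]
wrist_force: [-0.0, 0.2, -2.4]
gripper_width: 0.274
grasp_force: 59.5
```

```bash
python3 - <<'E'
from h import *
o=st();plan([f(84,.072)],o)
E
```

```text
along -84.23 lat+.28 -0.08 Fu -0.1 Fv 0.2 Fz -2.4 T [-0.04  0.05  0.04]
t 22.3 pos [0.5591 0.2364 0.072 ] rot [ 3.1402 -0.0063  2.8495] q [ 0.397  0.507 -0.022  1.046  0.005  0.689] zt [-0.0056  0.0032 -1.    ]
(np.float64(0.5593512397948418), np.float64(0.23643223928656165), 0.072, 2.850592653589793) -> [-0.2  0.1 -0. ] -0.001
```

Tip should be at the slot mouth now. Small steps inward.

Call:
send_rows --series '[[[0.1,-1,0,0,0],[0.1,-2,0,0,0],[0.1,-3,0,0,0],[0.1,-4,0,0,0],[0.1,-4,0,0,0]]]'

```text
time: 22.8
position: [0.5631, 0.2353, 0.072]
tcp_rot: [3.14, -0.006, 2.849]
wrist_force: [-0.1, 0.2, -2.5]
gripper_width: 0.271
grasp_force: 59.5
```

```bash
python3 -c "
from h import *
st()"
```

```text
along -80.11 lat+.28 -0.06 Fu -0.2 Fv 0.2 Fz -2.5 T [-0.02  0.03 -0.  ]
```

Call:
send_rows --series '[[[0.1,-1,0,0,0],[0.1,-2,0,0,0],[0.1,-3,0,0,0],[0.1,-3,0,0,0]]]'

```text
time: 23.2
position: [0.5662, 0.2345, 0.0722]
tcp_rot: [3.14, -0.006, 2.85]
wrist_force: [-1.6, 0.0, 1.5]
gripper_width: 0.268
grasp_force: 60.0
```

```bash
python3 -c "
from h import *
st()"
```

```text
along -76.91 lat+.28 0.06 Fu -1.6 Fv -0.4 Fz 1.5 T [-0.08 -0.1  -0.07]
```

The force has risen about 4 N upwards with a slight push back: the nose is riding the hole's lower lip. I'll raise it a little and continue.

Call:
send_rows --series '[[[0.1,0,0,-1,0],[0.1,0,0,-1,0],[0.1,0,0,-1,0]]]'

```text
time: 23.5
position: [0.5658, 0.2343, 0.0729]
tcp_rot: [3.14, -0.006, 2.849]
wrist_force: [-0.1, -0.0, -1.9]
gripper_width: 0.27
grasp_force: 59.7
```

```bash
python3 -c "
from h import *
st()"
```

```text
along -77.19 lat+.28 -0.14 Fu -0.1 Fv -0.1 Fz -1.9 T [ 0.03 -0.    0.03]
```

Call:
send_rows --series '[[[0.1,-1,0,0,0],[0.1,-2,0,0,0],[0.1,-2,0,0,0]]]'

```text
time: 23.8
position: [0.5679, 0.2338, 0.073]
tcp_rot: [3.14, -0.006, 2.849]
wrist_force: [-0.3, 0.5, -1.4]
gripper_width: 0.264
grasp_force: 59.7
```

```bash
python3 -c "
from h import *
o=st();print(o['position'])"
```

```text
along -75.03 lat+.28 -0.04 Fu -0.4 Fv 0.4 Fz -1.4 T [-0.07 -0.1  -0.  ]
[0.56793415 0.23381625 0.07297304]
```

Call:
send_rows --series '[[[0.1,0,0,-0.6,0],[0.1,-1,0,-0.6,0],[0.1,-2,0,-0.6,0],[0.1,-3,0,-0.6,0],[0.1,-3,0,-0.6,0]]]'

```text
time: 24.3
position: [0.5708, 0.233, 0.0736]
tcp_rot: [3.14, -0.006, 2.849]
wrist_force: [-0.0, 0.1, -1.3]
gripper_width: 0.272
grasp_force: 59.7
```

```bash
python3 -c "
from h import *
o=st();print(o['position'])"
```

```text
along -72.06 lat+.28 -0.05 Fu -0.1 Fv 0.0 Fz -1.3 T [ 0.02 -0.09 -0.07]
[0.57077198 0.23295778 0.07355116]
```

Call:
send_rows --series '[[[0.1,-1,0,0,0],[0.1,-2,0,0,0],[0.1,-3,0,0,0],[0.1,-3,0,0,0]]]'

```text
time: 24.7
position: [0.5738, 0.2321, 0.0737]
tcp_rot: [3.14, -0.006, 2.85]
wrist_force: [0.9, -0.6, -0.4]
gripper_width: 0.272
grasp_force: 59.8
```

```bash
python3 -c "
from h import *
o=st();print(o['position'])"
```

```text
along -68.9 lat+.28 -0.01 Fu 1.0 Fv -0.3 Fz -0.4 T [-0.02 -0.16  0.  ]
[0.57381126 0.23209074 0.07366215]
```

Call:
send_rows --series '[[[0.1,0,0,-0.8,0],[0.1,-1,0,-0.8,0],[0.1,-2,0,-0.8,0],[0.1,-3,0,-0.8,0],[0.1,-4,0,-0.8,0],[0.1,-4,0,-0.8,0]]]'

```text
time: 25.3
position: [0.5775, 0.2309, 0.0743]
tcp_rot: [3.14, -0.006, 2.85]
wrist_force: [0.1, 0.2, -1.7]
gripper_width: 0.27
grasp_force: 59.7
```

```bash
python3 -c "
from h import *
o=st();print(o['position'],o['gripper_width'])"
```

```text
along -65.04 lat+.28 -0.07 Fu 0.0 Fv 0.2 Fz -1.7 T [ 0.05 -0.02  0.02]
[0.57749546 0.23092302 0.07426002] 0.26960560524692573
```

Call:
send_rows --series '[[[0.1,-1.5,0,0,0],[0.1,-3,0,0,0],[0.1,-4.5,0,0,0],[0.1,-6,0,0,0],[0.1,-6,0,0,0]]]'

```text
time: 25.8
position: [0.5833, 0.2292, 0.0743]
tcp_rot: [3.14, -0.006, 2.849]
wrist_force: [0.1, -0.1, -1.5]
gripper_width: 0.271
grasp_force: 59.7
```

```bash
python3 -c "
from h import *
o=st();print(o['position'],o['gripper_width'])"
```

```text
along -58.97 lat+.28 -0.08 Fu 0.1 Fv -0.1 Fz -1.5 T [-0.01 -0.   -0.  ]
[0.58331022 0.2291715  0.07425261] 0.2714908112300716
```

Running freely. Pushing on.

Call:
send_rows --series '[[[0.1,-2,0,-0.2,0],[0.1,-4,0,-0.2,0],[0.1,-6,0,-0.2,0],[0.1,-8,0,-0.2,0],[0.1,-10,0,-0.2,0],[0.1,-12,0,-0.2,0],[0.1,-12,0,-0.2,0]]]'

```text
time: 26.5
position: [0.5948, 0.2257, 0.0743]
tcp_rot: [3.14, -0.006, 2.849]
wrist_force: [0.3, 0.3, -3.2]
gripper_width: 0.273
grasp_force: 59.7
```

```bash
python3 -c "
from h import *
o=st();print(o['position'],o['gripper_width'])"
```

```text
along -46.93 lat+.28 -0.1 Fu 0.2 Fv 0.4 Fz -3.2 T [-0.04 -0.02 -0.02]
[0.59483477 0.22570264 0.07434915] 0.27294416055940796
```

Call:
send_rows --series '[[[0.1,-2,0,0,0],[0.1,-4,0,0,0],[0.1,-6,0,0,0],[0.1,-8,0,0,0],[0.1,-10,0,0,0],[0.1,-12,0,0,0],[0.1,-12,0,0,0]]]'

```text
time: 27.2
position: [0.6063, 0.2222, 0.0743]
tcp_rot: [3.14, -0.006, 2.849]
wrist_force: [0.2, -0.0, -2.1]
gripper_width: 0.275
grasp_force: 59.7
```

```bash
python3 -c "
from h import *
o=st();print(o['position'],o['gripper_width'])"
```

```text
along -34.92 lat+.28 -0.12 Fu 0.2 Fv 0.0 Fz -2.1 T [-0.02  0.   -0.  ]
[0.60632893 0.22223764 0.07425888] 0.2749367205997376
```

Call:
send_rows --series '[[[0.1,-2,0,0,0],[0.1,-4,0,0,0],[0.1,-6,0,0,0],[0.1,-8,0,0,0],[0.1,-10,0,0,0],[0.1,-11,0,0,0],[0.1,-11,0,0,0]]]'

```text
time: 27.9
position: [0.6167, 0.2191, 0.0742]
tcp_rot: [3.14, -0.006, 2.849]
wrist_force: [0.9, -0.3, -2.6]
gripper_width: 0.274
grasp_force: 59.7
```

```bash
python3 -c "
from h import *
o=st();print(o['position'],o['gripper_width'])"
```

```text
along -24.05 lat+.28 -0.15 Fu 1.0 Fv -0.1 Fz -2.6 T [-0.04 -0.1   0.04]
[0.61673448 0.21908781 0.07419627] 0.27399103649843537
```

Call:
send_rows --series '[[[0.1,-1,0,0,0],[0.1,-2,0,0,0],[0.1,-3,0,0,0],[0.1,-3,0,0,0]]]'

```text
time: 28.3
position: [0.6196, 0.2183, 0.0742]
tcp_rot: [3.14, -0.006, 2.849]
wrist_force: [0.0, 0.1, -1.7]
gripper_width: 0.275
grasp_force: 59.7
```

```bash
python3 -c "
from h import *
o=st();print(o['position'],o['gripper_width'])"
```

```text
along -21.07 lat+.28 -0.12 Fu -0.0 Fv 0.1 Fz -1.7 T [-0.04 -0.02  0.01]
[0.61960358 0.21826406 0.07423002] 0.2753081606359796
```

Call:
send_rows --series '[[[0.1,-0.7,0,0,0],[0.1,-1.4,0,0,0],[0.1,-1.4,0,0,0]]]'

```text
time: 28.6
position: [0.6209, 0.2179, 0.0742]
tcp_rot: [3.14, -0.006, 2.85]
wrist_force: [-0.4, -0.1, -2.4]
gripper_width: 0.27
grasp_force: 59.7
```

Call:
send_rows --series '[[[0.1,-0.7,0,0,0],[0.1,-1.4,0,0,0],[0.1,-1.4,0,0,0]]]'

```text
time: 28.9
position: [0.6222, 0.2175, 0.0742]
tcp_rot: [3.14, -0.006, 2.85]
wrist_force: [-0.7, -0.2, -1.9]
gripper_width: 0.268
grasp_force: 59.7
```

```bash
python3 -c "
from h import *
o=st();print(o['position'],o['gripper_width'])"
```

```text
along -18.37 lat+.28 -0.11 Fu -0.7 Fv -0.4 Fz -1.9 T [ 0.03  0.04 -0.  ]
[0.62219114 0.21749692 0.07419415] 0.2683184772339433
```

Call:
send_rows --series '[[[0.1,-0.6,0,0,0],[0.1,-1.2,0,0,0],[0.1,-1.2,0,0,0]]]'

```text
time: 29.2
position: [0.6222, 0.2175, 0.0741]
tcp_rot: [3.14, -0.008, 2.85]
wrist_force: [-9.4, 2.4, 3.3]
gripper_width: 0.273
grasp_force: 60.3
```

Call:
send_rows --series '[[[0.1,-0.5,0,0,0],[0.1,-1,0,0,0],[0.1,-1,0,0,0]]]'

```text
time: 29.5
position: [0.6222, 0.2174, 0.0741]
tcp_rot: [3.14, -0.01, 2.85]
wrist_force: [-17.2, 2.7, 6.8]
gripper_width: 0.272
grasp_force: 60.9
```

```bash
python3 -c "
from h import *
o=st();print(o['position'],o['gripper_width'])"
```

```text
along -18.32 lat+.28 -0.15 Fu -17.2 Fv -2.3 Fz 6.8 T [ 0.66  3.04 -0.03]
[0.62223204 0.2174464  0.07409657] 0.27156624638681764
```

The head is home: firm contact at along −18.3 mm (18 expected), held with 17 N. Relax, release and lift.

Call:
send_rows --series '[[[0.1,0.8,0,0,0],[0.1,1.6,0,0,0],[0.1,1.6,0,0,0],[0.35,1.6,0,0,0],[0.5,1.6,0,0,0],[0.6,1.6,0,0,0],[0.6,1.6,0,0,0],[0.6,1.6,0,0,0]]]'

```text
time: 30.3
position: [0.6229, 0.2173, 0.0743]
tcp_rot: [3.14, -0.006, 2.849]
wrist_force: [0.6, 0.7, 0.1]
gripper_width: 0.603
grasp_force: 0.0
```

Call:
send_rows --series '[[[0.6,0,0,-15,0],[0.6,0,0,-35,0],[0.6,0,0,-75,0],[0.6,0,0,-120,0],[0.6,0,0,-165,0],[0.2,0,0,-175,0],[0,0,0,-175,0],[0,0,0,-175,0]]]'

```text
time: 31.1
position: [0.6236, 0.2167, 0.2481]
tcp_rot: [3.141, -0.007, 2.85]
wrist_force: [-0.2, 0.5, -0.7]
gripper_width: 0.09
grasp_force: 0.0
```

```bash
python3 - <<'E'
from h import *
import pickle
o=st()
s=get_image("side");w=get_image("wrist");pickle.dump((s,w,o),open("w7.pkl","wb"))
H=np.r_[S-.036*u,.085]
def bar(th): return H+.114*np.r_[np.cos(th)*u,np.sin(th)]
b=bar(np.radians(130));print("bar",b)
print("side px bar ends",proj(s,[b+.016*np.r_[v,0],b-.016*np.r_[v,0]]), "head c",proj(s,np.r_[S-.021*u,.092]))
print("wrist px",proj(w,[b+.016*np.r_[v,0],b-.016*np.r_[v,0]]))
g=cv2.cvtColor(w["image"],cv2.COLOR_RGB2HSV)
m=((g[:,:,1]<45)&(g[:,:,2]>90)).astype(np.uint8)
n,l,stt,c=cv2.connectedComponentsWithStats(m)
for i in range(1,n):
    if stt[i,4]>150: print(stt[i],c[i].round(1))
plan([(*(S-.145*u),.152,yw+np.pi),(*(S-.145*u),.25,yw+np.pi)],o)
E
```

```text
along -16.79 lat+.28 -0.49 Fu -0.4 Fv 0.4 Fz -0.7 T [ 0.03 -0.02  0.03]
bar [0.53521653 0.24395293 0.17232907]
side px bar ends [[383.33765279 312.02637423]
 [389.75181375 297.93234525]] head c [[326.16860612 336.15253739]]
wrist px [[345.14009461 100.89540287]
 [285.76789253 100.90257263]]
[ 263   81  105  178 5401] [314.2 166.5]
[ 398  232   36  140 2329] [415.4 294.8]
[323 247  18  12 182] [331.7 252.9]
[ 276  262   77   60 2713] [314.5 285.9]
[  0 278  43  56 665] [ 18.6 306.8]
[236 331  19  12 176] [244.9 335.7]
[241 339  24  34 249] [254.9 360.3]
[ 557  357   83   80 4042] [596.7 393.8]
[ 36 376  40  76 767] [ 55.2 412.6]
[ 483  393   75   34 1442] [522.5 409.6]
[420 420  27  23 172] [432.6 430.5]
t 31.1 pos [0.6236 0.2167 0.2481] rot [ 3.1407 -0.0071  2.8495] q [0.332 0.583 0.553 1.546 0.005 0.624] zt [-0.0065  0.0028 -1.    ]
(np.float64(0.5009961705890638), np.float64(0.25420199724745834), 0.152, 2.850592653589793) -> [127.5   0.5  97. ] -0.001
(np.float64(0.5009961705890638), np.float64(0.25420199724745834), 0.25, 2.850592653589793) -> [128.2   0.6  -0.9] -0.001
```

```bash
python3 - <<'E'
from h import *
import pickle
s,w,o=pickle.load(open("w7.pkl","rb"))
g=cv2.cvtColor(w["image"],cv2.COLOR_RGB2HSV)[:,:,1]
print("wrist col314", np.where(g[70:130,314]<45)[0]+70, "cols row88",np.where(g[88,240:400]<45)[0][[0,-1]]+240)
H=np.r_[S-.036*u,.085]
for th in (126,130,134,138): b=H+.114*np.r_[np.cos(np.radians(th))*u,np.sin(np.radians(th))];print(th,proj(w,b),proj(s,b))
gs=cv2.cvtColor(s["image"],cv2.COLOR_RGB2HSV)[:,:,1]
for y in range(284,330,3): print(y,"".join("#" if a<70 else "." for a in gs[y,330:420]))
E
```

```text
wrist col314 [81 82 83 84 85 86 87 88 89 90 91 92 93] cols row88 [279 352]
126 [[315.49489755 113.07039445]] [[382.18502456 301.01686837]]
130 [[315.45759644 100.89898732]] [[386.59753498 304.86333696]]
134 [[315.4164959   89.80580269]] [[390.73267208 308.89872828]]
138 [[315.37226014  79.87494981]] [[394.56614286 313.09761508]]
284 ...#########.############...####..........................................................
287 ..######.#.#.........#####..#####.........................................................
290 ..#######.................######..........................................................
293 .....############.###########.............................................................
296 ......##.#..##########..####..............................................................
299 ......##.#.##.#######..#...##.............................................................
302 .............###.###..................................############........................
305 ..................................................################........................
308 .............................................#########.....#####..........................
311 ........................................#########........######...........................
314 ...................................#########............######............................
317 ..............................#########..............#######..............................
320 ..........................########................########................................
323 .....................#########.................########...................................
326 #########.......#########...................########......................................
329 ####################...................##########.........................................
```

Call:
send_rows --series '[[[0,45,0.3,0,0],[0,90,0.5,0,0],[0,128,0.5,0,0],[0,128,0.5,0,0],[0,128,0.5,40,0],[0,128,0.5,80,0],[0,128,0.5,98,0],[0,128,0.5,98,0],[0,128,0.5,98,0],[0,128,0.5,98,0]]]'

```text
time: 32.2
position: [0.5015, 0.2546, 0.1532]
tcp_rot: [3.139, -0.005, 2.849]
wrist_force: [0.6, 0.1, 0.3]
gripper_width: -0.001
grasp_force: 0.0
```

```bash
python3 - <<'E'
from h import *
o=st();plan([(*(S-d/1000*u),z,yw+np.pi) for d,z in ((132,.15),(122,.15))],o);print(o["gripper_width"])
E
```

```text
along -144.61 lat+.28 0.85 Fu 0.6 Fv 0.3 Fz 0.3 T [ 0.   -0.01  0.05]
t 32.2 pos [0.5015 0.2546 0.1532] rot [ 3.139  -0.005   2.8494] q [ 0.467  0.368 -0.024  1.182  0.005  0.759] zt [-0.004   0.0039 -1.    ]
(np.float64(0.5134496173638374), np.float64(0.25047216301147934), 0.15, 2.850592653589793) -> [-12.6  -0.6   3.1] -0.001
(np.float64(0.523029191805971), np.float64(0.24760305975303393), 0.15, 2.850592653589793) -> [-22.6  -0.5   3.1] -0.001
-0.0005139032277116206
```

Call:
send_rows --series '[[[0,-4,-0.4,1,0],[0,-8,-0.4,1,0],[0,-12,-0.4,1,0],[0,-15,-0.4,1,0],[0,-18,-0.4,1,0],[0,-21,-0.4,1,0],[0,-21,-0.4,1,0]]]'

```text
time: 32.9
position: [0.5205, 0.2481, 0.151]
tcp_rot: [3.14, -0.007, 2.85]
wrist_force: [-5.4, 1.2, 4.6]
gripper_width: -0.003
grasp_force: 3.1
```

```bash
python3 - <<'E'
from h import *
o=st();print(o["position"])
w=get_image("wrist");g=cv2.cvtColor(w["image"],cv2.COLOR_RGB2HSV)[:,:,1]
s=get_image("side");gs=cv2.cvtColor(s["image"],cv2.COLOR_RGB2HSV)[:,:,1]
for y in range(284,318,3): print(y,"".join("#" if a<70 else "." for a in gs[y,330:420]))
E
```

```text
along -124.54 lat+.28 0.09 Fu -5.5 Fv -0.5 Fz 4.6 T [ 0.31  1.08 -0.  ]
[0.52054544 0.24814851 0.15100659]
284 ...#####...###.###.##.###.######................###############################...........
287 ..#####.#...#...........##.###.##..............########################.##.##.............
290 ..#######.................#######..............#######################.###.####...........
293 ..#.#########################...................###.#################.####..#.............
296 ...##..#.#######.#####.#####..##...................###################.#.###..............
299 ......###.########.###.###.........................##.######.##.##..########..............
302 ............##.####............................###################.#.#######..............
305 ...........................................########...################.#####..............
308 .......................................########......#######################..............
311 ...................................########........########################...............
314 ................................#######..........#######.##################...............
317 ...........................########...........#######....##################...............
```

Contact with the bar at 7 N in total, partly friction. I'll follow the ring's arc so that the finger doesn't rub.

Call:
send_rows --series '[[[0,-3.5,0,-2.6,0],[0,-7,0,-5.2,0],[0,-10.3,0,-7.5,0],[0,-13.6,0,-9.7,0],[0,-17,0,-11.8,0],[0,-20.5,0,-13.7,0]]]'

```text
time: 33.6
position: [0.5407, 0.242, 0.1646]
tcp_rot: [3.14, -0.006, 2.85]
wrist_force: [-3.3, 1.5, 2.4]
gripper_width: 0.002
grasp_force: 1.7
```

```bash
python3 - <<'E'
from h import *
o=st();print(o["position"])
E
```

```text
along -103.43 lat+.28 -0.05 Fu -3.6 Fv 0.5 Fz 2.4 T [ 0.18  0.66 -0.03]
[0.5407242  0.24196227 0.16463503]
```

Call:
send_rows --series '[[[0,-3.5,0,-1.8,0],[0,-7.1,0,-3.4,0],[0,-10.8,0,-5,0],[0,-14.5,0,-6.4,0],[0,-18.3,0,-7.7,0],[0,-22.1,0,-8.9,0],[0,-26,0,-9.9,0],[0,-29.8,0,-10.8,0],[0,-33.7,0,-11.6,0],[0,-37.6,0,-12.2,0]]]'

```text
time: 34.6
position: [0.5769, 0.2311, 0.1765]
tcp_rot: [3.14, -0.006, 2.85]
wrist_force: [-0.9, 0.6, 1.0]
gripper_width: -0.002
grasp_force: 0.8
```

```bash
python3 - <<'E'
from h import *
o=st();print(o["position"])
E
```

```text
along -65.67 lat+.28 -0.1 Fu -1.0 Fv 0.3 Fz 1.0 T [ 0.08  0.28 -0.03]
[0.57687816 0.23107721 0.17649411]
```

Call:
send_rows --series '[[[0,-3.7,0,-0.7,0],[0,-7.5,0,-1.2,0],[0,-11.4,0,-1.5,0],[0,-15.2,0,-1.5,0],[0,-19.2,0,-1.5,0],[0,-23.2,0,-1.2,0],[0,-27.1,0,-0.9,0],[0,-31.1,0,-0.4,0],[0,-35,0,0.3,0],[0,-38.9,0,1,0],[0,-42.8,0,1.9,0],[0,-46.6,0,2.9,0],[0,-50.4,0,4.1,0],[0,-54.2,0,5.4,0]]]'

```text
time: 36.0
position: [0.6287, 0.2155, 0.1706]
tcp_rot: [3.14, -0.006, 2.85]
wrist_force: [-1.1, 0.7, 0.8]
gripper_width: -0.003
grasp_force: 0.3
```

```bash
python3 - <<'E'
from h import *
o=st();print(o["position"])
E
```

```text
along -11.53 lat+.28 -0.18 Fu -1.2 Fv 0.4 Fz 0.8 T [ 0.08  0.04 -0.04]
[0.62871844 0.21546782 0.17056518]
```

Call:
send_rows --series '[[[0,-3.7,0,1.2,0],[0,-7.4,0,2.5,0],[0,-11,0,4.2,0],[0,-14.5,0,5.9,0],[0,-18,0,7.9,0],[0,-21.4,0,9.9,0],[0,-24.7,0,12.1,0],[0,-28,0,14.4,0],[0,-31.2,0,16.8,0],[0,-34.3,0,19.3,0],[0,-37.3,0,21.5,0],[0,-40.2,0,23.5,0],[0,-43,0,24.5,0],[0,-46,0,24.5,0],[0,-49,0,24.5,0],[0,-49,0,24.5,0]]]'

```text
time: 37.6
position: [0.6756, 0.2014, 0.1459]
tcp_rot: [3.14, -0.006, 2.849]
wrist_force: [1.2, 0.2, 0.3]
gripper_width: 0.003
grasp_force: 0.0
```

```bash
python3 - <<'E'
from h import *
o=st();print(o["position"])
E
```

```text
along 37.38 lat+.28 -0.23 Fu 1.1 Fv 0.5 Fz 0.3 T [-0.   -0.04 -0.  ]
[0.67555901 0.20139195 0.14586994]
```

The force is gone, which suggests the ring has snapped over. Lift clear and check in the side view.

Call:
send_rows --series '[[[0,0,0,-30,0],[0,0,0,-75,0],[0,0,0,-120,0],[0,50,0,-150,0],[0,100,0,-150,0],[0,150,0,-150,0],[0,180,0,-150,0],[0,180,0,-150,0],[0,180,0,-150,0]]]'

```text
time: 38.5
position: [0.503, 0.2532, 0.2978]
tcp_rot: [3.139, -0.005, 2.851]
wrist_force: [-0.0, -0.3, 0.8]
gripper_width: 0.001
grasp_force: 0.0
```

```bash
python3 - <<'E'
from h import *
import pickle
o=st();print(o["time"])
s=get_image("side");t=get_image("top");pickle.dump((s,t),open("w8.pkl","wb"))
s0,t0=pickle.load(open("st.pkl","rb"))
H=np.r_[S-.036*u,.0848]
for th in (-8,0,45,130):
    b=H+.114*np.r_[np.cos(np.radians(th))*u,np.sin(np.radians(th))];e=np.r_[v,0]*.016
    print(th,"side",proj(s,[b+e,b-e]).round(1).tolist(),"top",proj(t,[b+e,b-e]).round(1).tolist())
print("head rear/shoulder top side",proj(s,[np.r_[S-.042*u,.105],np.r_[S,.105]]).round(1).tolist())
for n,a,b in(("s",s,s0),("t",t,t0)):
    d=cv2.absdiff(a["image"],b["image"]).max(2); m=(d>25).astype(np.uint8)
    k,l,q,c=cv2.connectedComponentsWithStats(m)
    print(n,[(q[i].tolist(),c[i].round(0).tolist()) for i in range(1,k) if q[i,4]>25])
d=cv2.absdiff(s["image"],s0["image"]).max(2)
for y in range(310,385,3): print(y,"".join("#" if a>25 else "." for a in d[y,240:350]))
E
```

```text
along -142.79 lat+.28 -0.08 Fu 0.1 Fv -0.3 Fz 0.8 T [ 0.    0.   -0.01]
38.5
-8 side [[262.0, 340.3], [271.1, 327.1]] top [[158.0, 192.7], [173.4, 197.0]]
0 side [[260.5, 332.1], [269.7, 319.0]] top [[155.7, 190.6], [171.4, 194.9]]
45 side [[277.3, 293.2], [286.6, 280.6]] top [[136.2, 199.7], [153.3, 204.5]]
130 side [[383.3, 312.1], [389.7, 298.0]] top [[108.1, 283.3], [125.6, 288.3]]
head rear/shoulder top side [[339.7, 332.5], [312.5, 326.2]]
s [([322, 0, 156, 237, 14133], [422.0, 94.0]), ([517, 0, 58, 97, 3242], [545.0, 42.0]), ([573, 0, 67, 258, 14364], [609.0, 128.0]), ([260, 319, 22, 29, 206], [270.0, 332.0]), ([277, 320, 67, 38, 980], [322.0, 339.0])]
t [([147, 190, 31, 65, 407], [165.0, 216.0]), ([340, 221, 43, 95, 932], [357.0, 271.0]), ([132, 229, 22, 25, 343], [143.0, 239.0]), ([0, 269, 96, 83, 4340], [37.0, 310.0]), ([216, 473, 40, 7, 192], [238.0, 477.0])]
310 ..............................................................................................................
313 ..................................................................................................
[... 1957 characters left out ...]
..........
367 ..............................................................................................................
370 ..............................................................................................................
373 ..............................................................................................................
376 ..............................................................................................................
379 ..............................................................................................................
382 ..............................................................................................................
```

The side view shows the bar at (260–271, 319–337), where the flipped-over ring is predicted, and the bystanders have not moved. One gentle touch on the back of the head will confirm it is home.

```bash
python3 - <<'E'
from h import *
o=st();plan([(*(S-d/1000*u),z,yw+np.pi) for d,z in ((80,.298),(80,.09),(64,.09))],o)
E
```

```text
along -141.35 lat+.28 -0.07 Fu 0.6 Fv -0.3 Fz 0.8 T [0.01 0.05 0.01]
t 38.6 pos [0.5044 0.2528 0.2971] rot [ 3.1398 -0.0057  2.8492] q [0.462 0.359 0.327 1.542 0.005 0.754] zt [-0.005   0.0034 -1.    ]
(np.float64(0.5632634044629318), np.float64(0.23555282606756323), 0.298, 2.850592653589793) -> [-61.3   0.4  -1.2] -0.001
(np.float64(0.5632634044629318), np.float64(0.23555282606756323), 0.09, 2.850592653589793) -> [-6.250e+01  1.000e-01  2.068e+02] -0.001
(np.float64(0.5785907235703455), np.float64(0.23096226085405058), 0.09, 2.850592653589793) -> [-7.850e+01  1.000e-01  2.067e+02] -0.001
```

Call:
send_rows --series '[[[0,-50,0.3,0,0],[0,-60,0.3,40,0],[0,-60,0.3,90,0],[0,-60,0.2,140,0],[0,-60,0.1,180,0],[0,-60,0.1,205,0],[0,-60,0.1,205,0],[0,-64,0.1,205,0],[0,-70,0.1,205,0],[0,-75,0.1,205,0],[0,-78,0.1,205,0],[0,-78,0.1,205,0],[0,-78,0.1,205,0]]]'

```text
time: 39.9
position: [0.5773, 0.2312, 0.0917]
tcp_rot: [3.14, -0.006, 2.849]
wrist_force: [0.5, -0.3, 0.3]
gripper_width: 0.003
grasp_force: 0.0
```

```bash
python3 -c "
from h import *
o=st();print(o['position'],o['time'])"
```

```text
along -65.28 lat+.28 0.17 Fu 0.6 Fv -0.2 Fz 0.3 T [ 0.01  0.02 -0.06]
[0.57733092 0.23122853 0.09172601] 39.9
```

Call:
send_rows --series '[[[0,-2,0,0,0],[0,-4,0,0,0],[0,-6,0,0,0],[0,-8,0,0,0],[0,-8,0,0,0]]]'

```text
time: 40.4
position: [0.5851, 0.2288, 0.0914]
tcp_rot: [3.14, -0.006, 2.849]
wrist_force: [0.9, 0.4, -0.7]
gripper_width: -0.0
grasp_force: 0.0
```

```bash
python3 -c "
from h import *
o=st();print(o['position'],o['time'])"
```

```text
along -57.15 lat+.28 0.11 Fu 0.7 Fv 0.7 Fz -0.7 T [ 0.05 -0.03  0.07]
[0.58510889 0.22883339 0.09141863] 40.4
```

Call:
send_rows --series '[[[0,-1,0,0,0],[0,-2,0,0,0],[0,-3,0,0,0],[0,-3,0,0,0]]]'

```text
time: 40.8
position: [0.5867, 0.2283, 0.0913]
tcp_rot: [3.14, -0.008, 2.85]
wrist_force: [-7.0, 1.2, 3.5]
gripper_width: 0.0
grasp_force: 4.3
```

Call:
send_rows --series '[[[0,-0.7,0,0,0],[0,-1.5,0,0,0],[0,-1.5,0,0,0]]]'

```text
time: 41.1
position: [0.5869, 0.2283, 0.0912]
tcp_rot: [3.14, -0.011, 2.851]
wrist_force: [-17.2, 5.1, 8.3]
gripper_width: 0.001
grasp_force: 9.0
```

```bash
python3 -c "
from h import *
o=st();print(o['position'],o['time'])"
```

```text
along -55.28 lat+.28 0.12 Fu -18.0 Fv -0.0 Fz 8.3 T [0.96 3.34 0.01]
[0.58689916 0.22831075 0.09117815] 41.1
```

Firm contact at once with no travel: the head is home. Retreat straight back, check the ring once more, and hand in.

Call:
send_rows --series '[[[0,1.5,0,0,0],[0,3,0,0,0],[0,10,0,0,0],[0,30,0,0,0],[0,60,0,-30,0],[0,80,0,-75,0],[0,90,0,-120,0],[0,90,0,-150,0],[0,90,0,-150,0],[0,90,0,-150,0],[0,90,0,-150,0]]]'

```text
time: 42.2
position: [0.5034, 0.2528, 0.2409]
tcp_rot: [3.141, -0.007, 2.849]
wrist_force: [-0.4, -0.5, -0.7]
gripper_width: 0.002
grasp_force: 0.0
```

```bash
python3 - <<'E'
from h import *
from station import hand_in
import pickle
o=st();print(o["time"])
s=get_image("side");s0,_=pickle.load(open("st.pkl","rb"))
d=cv2.absdiff(s["image"],s0["image"]).max(2)[300:370,240:350]
s8,_=pickle.load(open("w8.pkl","rb"));e=cv2.absdiff(s["image"],s8["image"]).max(2)[300:370,240:350]
print((d>25).sum(),(e>25).sum())
for y in range(316,350,4): print(y,"".join("#" if a>25 else "." for a in d[y-300]))
if (d[15:40,15:45]>25).sum()>100: print(hand_in())
E
```

```text
along -142.3 lat+.28 -0.38 Fu -0.2 Fv -0.6 Fz -0.7 T [-0.04  0.04  0.01]
42.2
1201 0
316 ..............................................................................................................
320 .............................############....................................##...............................
324 .............................##########...................................#################...................
328 ..........................######........................................###############################.......
332 .......................#####...........................................#################################......
336 ....................####................................................#########....###.##############.......
340 ......................######............................................#########.#.###################.......
344 ..........................##########..#####..............................#############################........
348 .......................................######################........................##############...........
the job is handed in; nothing more can be done
None
```

I handed the job in at about 42 s: the linch pin is fully home in the receiver and the ring looks flipped over and shut, checked by touch and the side camera (no verdict came back), with the highest wrist force I read about 20 N.

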